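# Load a texture wheel on a leaning arbor and lock it

## Task

Put the texture wheel together on the leaning arbor of the loading stand: first the metal spacer sleeve right down on the sprung seat, then the wooden wheel down on the spacer, then the winged lock ring. Feel for the angle at which the ring's slot drops over the arbor's cross head, press the ring down against the spring, turn it clockwise (seen from above, looking down the arbor) to its stop and let go, so that the head holds the whole stack pressed down on the spring. Leave the timer, the glaze jar and the stamp where they are.

Things in the scene. Friction and masses are not known exactly. Their poses are not given: they have to be found in the camera images.
- stand: Loading stand, fixed: wooden base plate 150 x 110 x 14 mm carrying a steel arbor that leans 30 degrees from vertical towards the stand's -x (towards the robot). Origin under the base, z up; the arbor's axis passes 85 mm above the origin.
- arbor_foot (a point): On the arbor's axis, level with the upper face of the sprung seat (steel ring, 60 mm across) at rest. z points up along the arbor, x lies in the plane of the lean, y is level; fixed to the stand, it does not turn with the arbor. Along z from here: shaft 30 mm diameter to 16 mm, 22 mm diameter from 20 to 43 mm, cone to 48 mm, neck 13 mm diameter to 70 mm, cross head 70 to 79 mm.
- head_top (a point): On the arbor's axis at the top of the cross head, 79 mm up from arbor_foot, axes as arbor_foot. The head is a bar 22 mm long, 9 mm wide, 9 mm thick. It turns with the arbor, which is stiff (0.6 N m). At the start its length lies anywhere within 0.8 rad either side of this point's x, turned about z; that angle is not reported: feel for it or look.
- seat (a joint): How far the sprung seat is pressed down along the arbor, m: 0 at rest, 0.012 at most. Spring 6 N at rest, rising 1.2 N per mm. With the stack locked it stands at about 0.006, held down by the head.
- spacer: Aluminium spacer sleeve, 48 mm outside, 34 mm bore, 34 mm tall, about 0.12 kg. Origin at the centre of its underside, z along its axis. It stands on end.
- wheel: Wooden texture wheel with ribbed rim, 65 mm outside over the ribs, 28 mm bore, 30 mm tall, about 0.14 kg. Origin at the centre of its underside, z along its axis. Its bore does not pass the 30 mm part of the shaft, so it must go on after the spacer.
- lock_ring: Steel lock ring, about 0.16 kg: plate 12 mm thick with two wings, 80 mm over the wings along its x (wings 26 mm wide). Two upright cheeks, 32 mm long and 26 mm tall, stand along its sides, 46 mm over their outer faces along y: grip it there. Two stop pins stand on the plate. Origin at the centre of the underside, z up.
- slot (a point): Centre of the ring's slot at the plate's top, 12 mm above the ring's origin; axes as the ring. The slot, through the plate along x, is 28 x 13 mm, with a wider middle for the neck. It passes the cross head only with x along the head (within about 0.15 rad, either way round); else the underside stops on the head, 79 mm up. Matched, it drops to the wheel's top, 64 mm up.
- wing_end (a point): Outer end of one wing, 40 mm from the ring's origin along its x. To lock: press the dropped ring 8 to 11 mm further than the wheel's rest (12 to 20 N), so the plate clears the head's underside, and turn it clockwise seen from above by about 1.4 rad to its stop pins (the other way is blocked at once). Let go: the spring lifts it against the head, underside 58 mm up.
- timer: Bystander: white and orange clockwork timer, 64 mm across, 42 mm tall, the one near the stand (a like one farther back is fixed). Origin at the centre of its underside. Leave it alone.
- glaze_jar: Bystander: lidded white glaze jar, 53 mm across, 62 mm tall, standing to the right of the stand. Origin at the centre of its underside. Leave it alone.
- stamp: Bystander: wooden texture stamp, 30 x 30 x 56 mm tall. Origin at the centre of its underside. Leave it alone.
Not all that is in view belongs to the job. Several things have the shape of the spacer; the one meant has the colours described above.

How it is judged (in metres and radians):
On the way, in this order (a step that is already met when the one before it is completed fails the run):
1. the spacer sits on the seat (z of spacer in the frame of arbor_foot below 0.005 m and angle between the z axis of spacer and the z axis of arbor_foot, either way round below 0.12 rad and x of spacer in the frame of arbor_foot between -0.006 and 0.006 m and y of spacer in the frame of arbor_foot between -0.006 and 0.006 m), for 0.1 s.
2. the wheel sits on the spacer (all of step 1 and z of wheel in the frame of arbor_foot below 0.039 m and angle between the z axis of wheel and the z axis of arbor_foot, either way round below 0.12 rad and x of wheel in the frame of arbor_foot between -0.006 and 0.006 m and y of wheel in the frame of arbor_foot between -0.006 and 0.006 m), for 0.1 s.
3. the lock ring has dropped over the cross head and lies below its top (z of lock_ring in the frame of arbor_foot below 0.07 m and x of lock_ring in the frame of arbor_foot between -0.006 and 0.006 m and y of lock_ring in the frame of arbor_foot between -0.006 and 0.006 m), for 0.1 s.
At the end, for the whole second after the job is handed in: Undersides along the arbor: spacer below 5 mm, wheel below 39 mm, lock ring below 64 mm (0 = seat at rest); all within 6 mm and 0.12 rad of the arbor's axis and at rest; the sprung seat still held down by over 4 mm (all of step 2 and z of lock_ring in the frame of arbor_foot below 0.064 m and angle between the z axis of lock_ring and the z axis of arbor_foot, either way round below 0.12 rad and x of lock_ring in the frame of arbor_foot between -0.006 and 0.006 m and y of lock_ring in the frame of arbor_foot between -0.006 and 0.006 m and value of joint seat above 0.004 m and linear speed of each of spacer, wheel, lock_ring below 0.02 m/s); the robot touches nothing.
It fails at once if the timer is pushed more than 30 mm (distance of timer from where it was at the start of the episode above 0.03 m).
It fails at once if the glaze jar is pushed more than 30 mm (distance of glaze_jar from where it was at the start of the episode above 0.03 m).
It fails at once if the stamp is pushed more than 30 mm (distance of stamp from where it was at the start of the episode above 0.03 m).
It also fails if it takes over 72 s, if anything falls off the work surface, if the arm or the gripper's body presses on something with over 40 N, if the wrist force passes 120 N, or if a joint passes its speed limit or range.

## Robot

A 6-joint arm with a two-finger parallel gripper is mounted at the origin on the work surface; the furniture and walls round the work are solid. World frame = base frame: x ahead of the robot, y to its left, z up, the work surface at z = 0. Lengths are in mm, angles in rad, forces in N, time in s.
With the tool pointing down it reaches from about 400 to 925 mm from the base axis. Payload 12.5 kg.
Tool frame: the origin (TCP) lies at the very end of the fingers, on their centre line; the grasp point (between the pads) lies 19 mm behind it; x points along the fingers, y is the direction in which the jaws open and shut, and the axes are right-handed (so a half turn about x gives the same grasp; the last joint's range is limited). The gripper opens to 95 mm and grips with 3 to 60 N. Pads are 20 mm wide; open, the fingers measure 119 mm over their backs; the gripper's body (75 mm by 180 mm) begins 59 mm behind the grasp point.
Start: joints at [-1.412, 0.491, 1.559, -0, 1.092, -0.106], TCP at [163.596, -603.23, 189.561] pointing down, gripper open.
Joint ranges: [-3.1, 3.1], [-0.84, 2.19], [0.05, 2.79], [-1.13, 4.28], [0.06, 2.93], [-2.69, 2.69]. Speed limits (rad/s): [2.22, 2.22, 2.79, 3.14, 3.14, 3.14].

## Interface

Orientations are given as [roll, pitch, yaw] about the fixed x, y, z axes, in that order (R = Rz(yaw) Ry(pitch) Rx(roll)).
In Python, from cell import env, optics, job gives the robot as it stands.
- The arm moves only by the shell command python3 -m handwheel 'ROWS' [OPENING]. ROWS is JSON, a list of rows, each an object with "travel": the shift along the world's x, y, z in mm, a list of three; "roll": the turn about the world's z in degrees. In form: [{"travel": [dx, dy, dz], "roll": roll}, ...]. A call has 1 to 8 rows; each row is the pose to reach, as a shift and turn from the pose commanded when the call began; what a row does not reach only later rows make up. A row lasts 1/10 s, in which the tool goes at most 50 mm and 8.59 degrees, less where a joint would pass 70% of its speed; a pose out of reach is approached as far as the arm can. A call with a gripper value outside its range is refused whole. OPENING is the closure, from -1 (fully open) to 1 (shut), set as the call begins (- or left out, the last holds). The fingers move at their own pace and stop on an object; the grip force is fixed at half the most. Time passes only in rows, so rows that repeat a pose let the fingers close. It gives the time, the measured TCP pose, the force and the opening at its end, in the units of the state.
- env.state(): the state, without advancing time (a new reading comes with each control period).
- optics.read_camera(name): name is "scene" or "side" or "wrist"; returns the picture (480x640x3 uint8, red, green, blue); there is no depth.
- optics.camera_params(name): a dict with "fx", "fy", "cx", "cy" (pixels), "world_from_camera" (4x4, takes a point from camera to world coordinates). Camera axes: x right, y up, looking along -z (the intrinsics and any distortion apply to the point x, -y, -z); pixel columns grow to the right and rows downward; lengths in mm; the calibration is good to about 2 mm. A picture is of the moment at which its call begins: read the wrist's pose just before it. camera_params takes no time and is no camera call; for the wrist camera it gives the pose at the moment of the call.
- job.job_done(): hands the job in, once; it reports no verdict.
The state is a dict: "t": time; "joints": joint angles; "qvel": joint speeds; "tau": joint torques, N m; "eef_pos": TCP position; "tcp_rot": TCP orientation; "ft_force": force on the tool from outside, world axes, zero at the start; "moment": the same for the moment, N m; "opening": opening from 0.0 (shut) to 1.0 (fully open).
Only numpy, scipy, OpenCV 4.12 (cv2) and the standard library are available. Lean on these libraries where they do the work, as an engineer would, in place of code of your own. Each camera call takes 0.05 s, during which the arm holds its last target.

## Working session

There is one attempt and no reset: what is moved stays moved. The work goes in short steps, Python scripts to look and compute and a shell command to move; the robot and the scene stay as the last step left them, time stands still between calls to the robot, and variables do not carry over. Pictures are saved under pics/ and viewed, and the job is handed in when it is done.

```bash
ls -la; mkdir -p pics; cat > h.py <<'E'
import numpy as np, cv2
from cell import env, optics, job
def snap(name, fn):
    P=optics.camera_params(name); im=optics.read_camera(name)
    cv2.imwrite('pics/'+fn+'.png', im[:,:,::-1]); np.savez('pics/'+fn+'.npz', im=im, **{k:np.array(v) for k,v in P.items() if not isinstance(v,(str,dict))})
    return im,P
def ray(P,u,v):
    T=np.array(P['world_from_camera']); d=np.array([(u-P['cx'])/P['fx'],-(v-P['cy'])/P['fy'],-1.0])
    return T[:3,3], T[:3,:3]@d
def at_z(P,u,v,z):
    o,d=ray(P,u,v); return o+d*(z-o[2])/d[2]
def proj(P,p):
    T=np.array(P['world_from_camera']); q=T[:3,:3].T@(np.array(p,float)-T[:3,3])
    return np.array([P['cx']+P['fx']*q[0]/-q[2], P['cy']-P['fy']*q[1]/-q[2]])
def L(fn):
    d=np.load('pics/'+fn+'.npz'); return {k:(d[k] if d[k].ndim else float(d[k])) for k in d.files}
E
python3 - <<'E'
from h import *
print(env.state())
for n in ['scene','side','wrist']:
    im,P=snap(n,n+'0'); print(n,P)
E
```

```text
total 12
drwxr-xr-x  3 agent agent 4096 Dec  7 06:30 .
drwxr-xr-x 23 root  root  4096 Dec  7 06:29 ..
drwxr-xr-x  2 agent agent 4096 Dec  7 06:30 pics
{'t': 0.0, 'joints': array([-1.41157649e+00,  4.91538687e-01,  1.55947132e+00,  2.12888918e-05,
        1.09168910e+00, -1.05607921e-01]), 'qvel': array([ 6.67449211e-05, -1.99943650e-03, -7.08495433e-04,  3.42795885e-04,
        2.92540647e-04, -2.33927700e-04]), 'tau': array([ 3.71142247e-03, -6.12636638e+01, -2.58177102e+01,  6.93826843e-02,
        4.82260936e-02, -6.53404823e-05]), 'eef_pos': array([ 163.56745696, -602.92750075,  188.96719985]), 'tcp_rot': array([-1.69346706,  1.56968971,  1.71294354]), 'ft_force': array([-0.63136918, -0.11609302,  0.14639516]), 'moment': array([ 0.01373571, -0.04201207,  0.03025391]), 'opening': 0.9987747699841275}
scene {'fx': 610.3110130476348, 'fy': 610.3110130476348, 'cx': 324.88867330825883, 'cy': 244.83388980452807, 'world_from_camera': array([[-4.80057983e-01,  4.11808006e-01, -7.74569880e-01,
        -9.52736239e+02],
       [-8.77170295e-01, -2.36209232e-01,  4.18063957e-01,
         8.3
[... 428 characters left out ...]
6192659e-01,  8.29228528e-01,
         1.28413343e+03],
       [ 4.22589019e-03,  8.30350372e-01,  5.57225629e-01,
         9.29489834e+02],
       [ 0.00000000e+00,  0.00000000e+00,  0.00000000e+00,
         1.00000000e+00]])}
wrist {'fx': 344.74257904906943, 'fy': 344.74257904906943, 'cx': 317.8603123519747, 'cy': 237.77556897306806, 'world_from_camera': array([[ 2.62519869e-01,  9.33327221e-01,  2.44915529e-01,
         2.30993569e+02],
       [-9.64926579e-01,  2.53955932e-01,  6.65062549e-02,
        -5.85051359e+02],
       [-1.25653602e-04, -2.53784717e-01,  9.67260721e-01,
         3.84306909e+02],
       [ 0.00000000e+00,  0.00000000e+00,  0.00000000e+00,
         1.00000000e+00]])}
```

View pics/scene0.png

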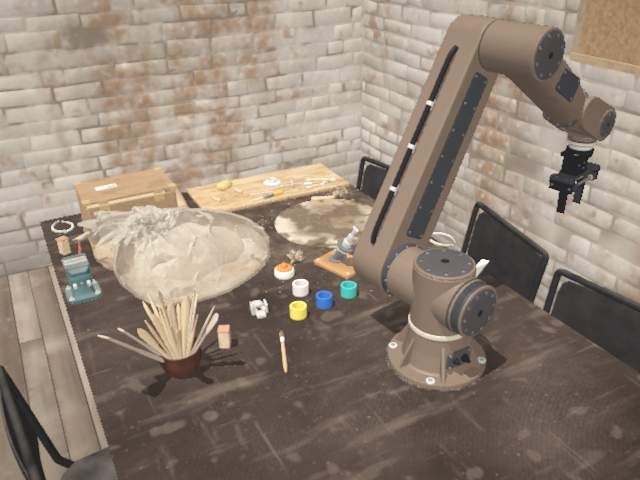

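View pics/side0.png

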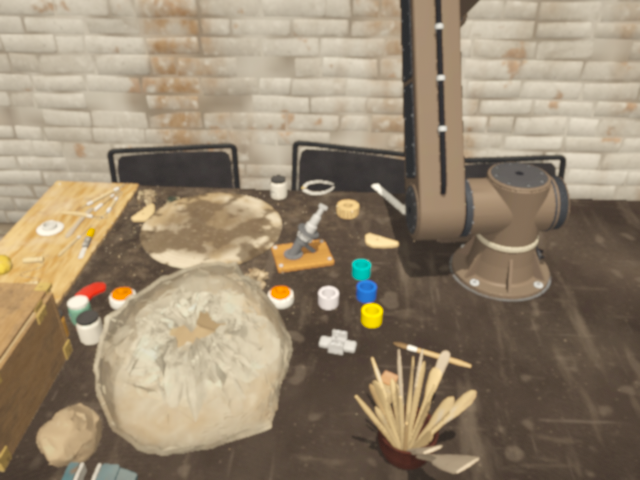

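View pics/wrist0.png

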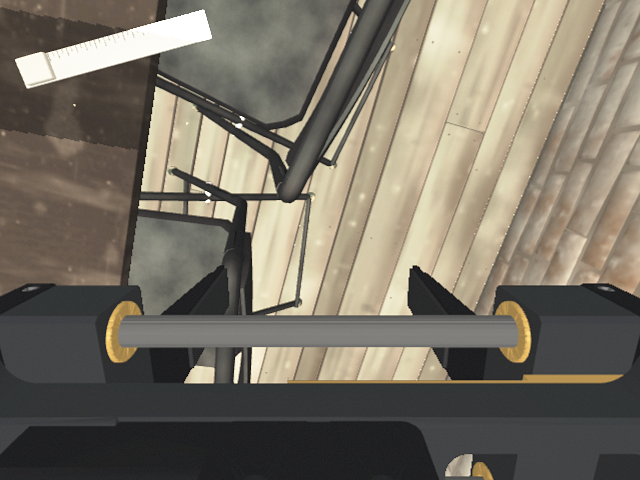

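```bash
python3 - <<'E'
from h import *
s=L('side0')['im'][:,:,::-1]; c=L('scene0')['im'][:,:,::-1]
cv2.imwrite('pics/side0z.png', cv2.resize(s[160:390,240:440],(800,800*230//200))[:600] if 0 else cv2.resize(s[170:360,250:410],None,fx=5,fy=5,interpolation=cv2.INTER_CUBIC)[:, :800][:600])
cv2.imwrite('pics/side0z2.png', cv2.resize(s[280:400,300:460],None,fx=5,fy=5,interpolation=cv2.INTER_CUBIC))
cv2.imwrite('pics/scene0z.png', cv2.resize(c[220:340,230:380],None,fx=5,fy=5,interpolation=cv2.INTER_CUBIC))
P=L('side0')
for n,u,v,z in [('stand base',303,256,14),('wheel top',347,205,30),('spacer top',329,292,34),('ring',338,340,12),('jar top',278,180,62),('timer top',281,292,42),('stamp',390,376,56),('teal',362,264,34),('blue',367,287,34),('yellow',372,311,34)]:
    print(n,at_z(P,u,v,z).round())
E
```

```text
stand base [516.  -9.  14.]
wheel top [ 404. -257.   30.]
spacer top [439. 164.  34.]
ring [413. 305.  12.]
jar top [ 619. -341.   62.]
timer top [553. 181.  42.]
stamp [307. 448.  56.]
teal [360.  45.  34.]
blue [348. 140.  34.]
yellow [338. 228.  34.]
```

View pics/side0z.png

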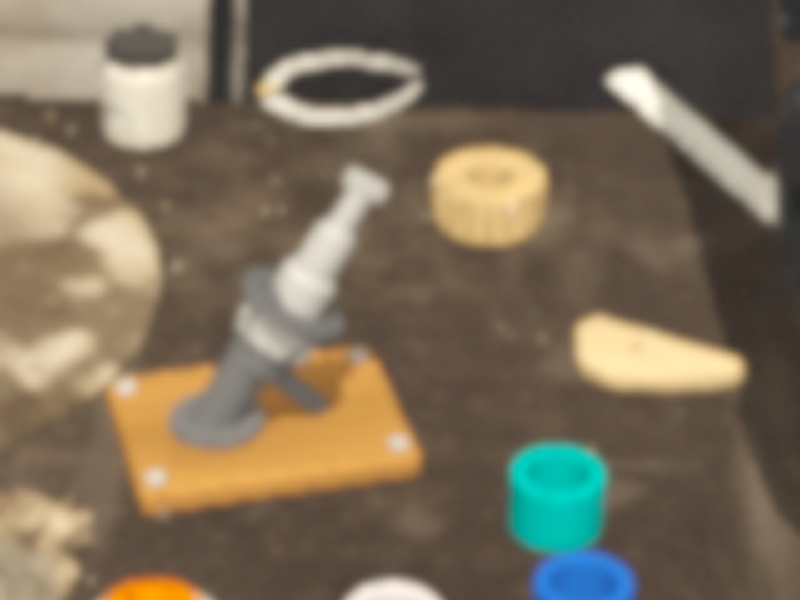

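View pics/side0z2.png

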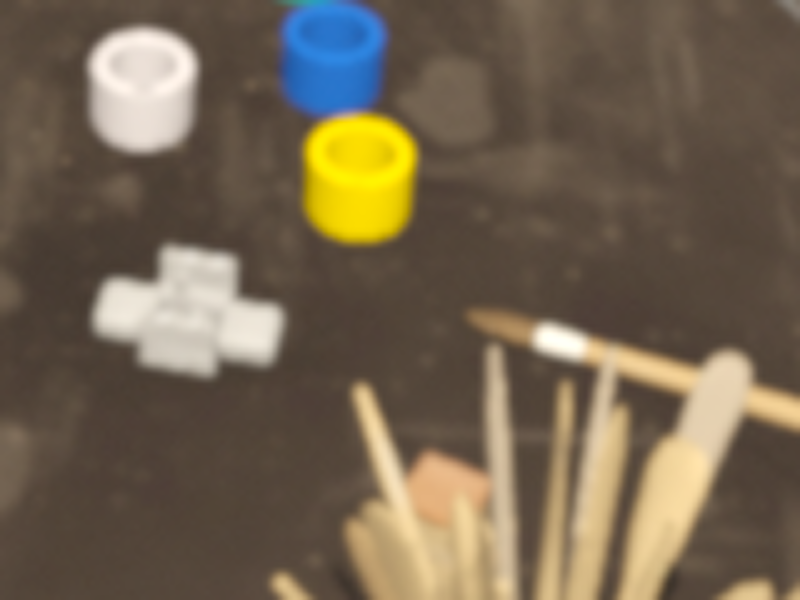

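View pics/scene0z.png

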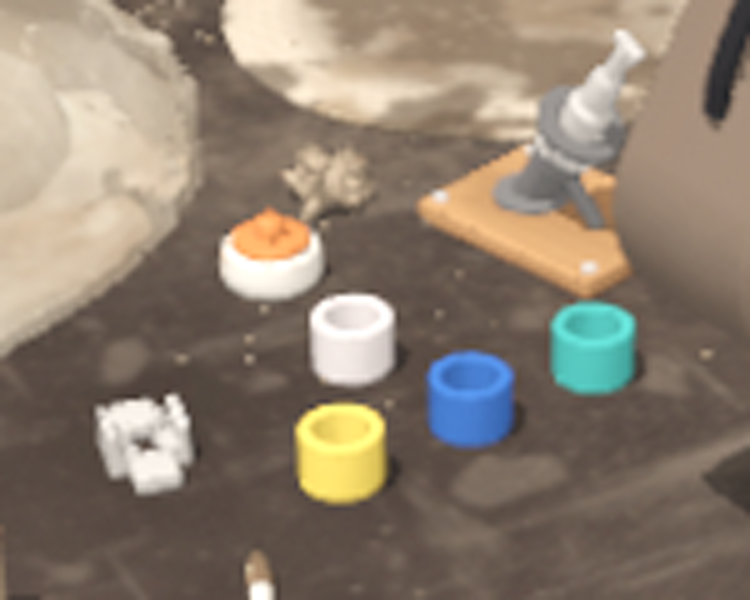

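```bash
python3 -m handwheel '[{"travel":[30,100,150],"roll":-15},{"travel":[100,330,150],"roll":-15},{"travel":[150,400,150],"roll":-15},{"travel":[266,663,150],"roll":-15},{"travel":[266,663,150],"roll":-15},{"travel":[266,663,150],"roll":-15},{"travel":[266,663,150],"roll":-15},{"travel":[266,663,150],"roll":-15}]' -1
```

```text
t: 0.95
eef_pos: [298.3, -254.9, 293.4]
tcp_rot: [2.392, 1.571, -0.747]
ft_force: [0.8, -0.1, 0.2]
opening: 0.997
```

```bash
python3 -m handwheel '[{"travel":[132,315,46],"roll":0},{"travel":[132,315,46],"roll":0},{"travel":[132,315,46],"roll":0},{"travel":[132,315,46],"roll":0},{"travel":[132,315,46],"roll":0},{"travel":[132,315,46],"roll":0},{"travel":[132,315,46],"roll":0}]'; python3 - <<'E'
from h import *
im,P=snap('wrist','w1'); print(P, env.state()['eef_pos'])
snap('side','s1')
E
```

```text
t: 1.65
eef_pos: [430.4, 60.6, 339.6]
tcp_rot: [2.945, 1.57, -0.193]
ft_force: [1.1, -0.2, -0.5]
opening: 1.0
{'fx': 344.74257904906943, 'fy': 344.74257904906943, 'cx': 317.8603123519747, 'cy': 237.77556897306806, 'world_from_camera': array([[ 4.60825988e-03,  9.67393408e-01,  2.53236564e-01,
         5.00215590e+02],
       [-9.99988948e-01,  4.22222036e-03,  2.06787202e-03,
         6.03961958e+01],
       [ 9.31225182e-04, -2.53243294e-01,  9.67402174e-01,
         5.34873582e+02],
       [ 0.00000000e+00,  0.00000000e+00,  0.00000000e+00,
         1.00000000e+00]])} [432.30104419  64.68582077 340.11613699]
```

View pics/w1.png

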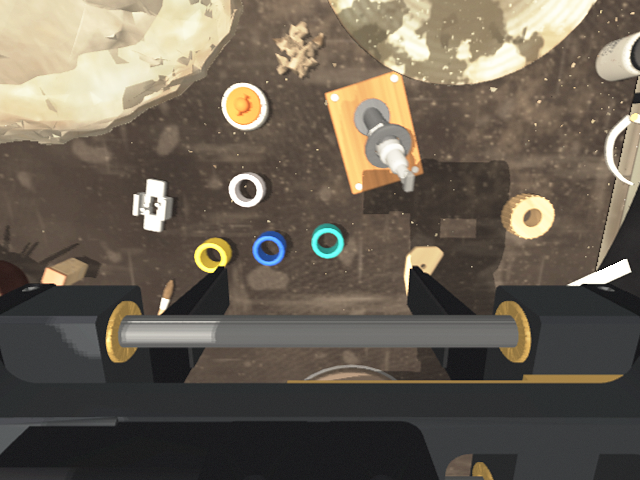

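```bash
python3 - <<'E'
from h import *
s=L('w1')['im'][:,:,::-1]
cv2.imwrite('pics/w1z.png', cv2.resize(s[60:210,310:460],None,fx=4,fy=4,interpolation=cv2.INTER_CUBIC))
a=cv2.resize(s[150:250,110:290],None,fx=4.4,fy=4.4,interpolation=cv2.INTER_CUBIC); cv2.imwrite('pics/w1y.png',a)
E
```

```text
(no output)
```

View pics/w1z.png

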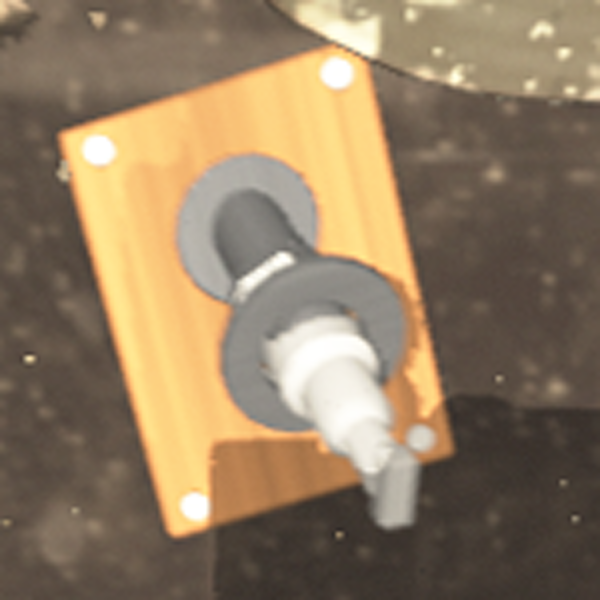

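View pics/w1y.png

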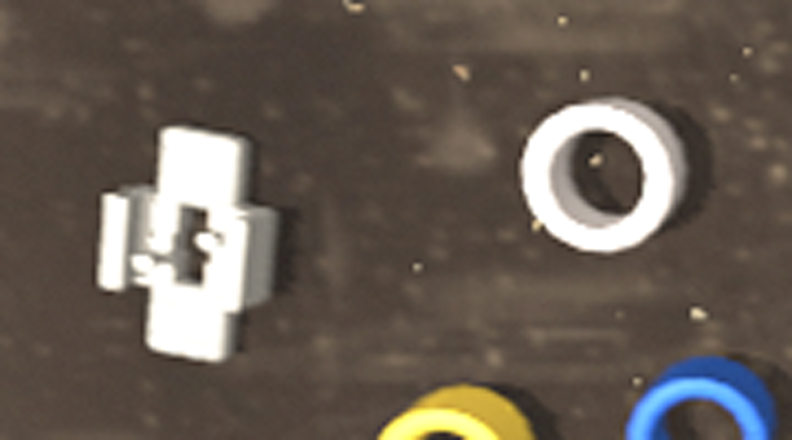

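```bash
python3 - <<'E'
from h import *
P=L('w1')
C=[(325,93.3),(400.5,73.8),(423,173.8),(353,194.2)]
Q=np.array([at_z(P,u,v,14) for u,v in C]); print(Q.round(1)); 
c=Q.mean(0); print('center',c, 'edges',[np.linalg.norm(Q[i]-Q[(i+1)%4]).round(1) for i in range(4)])
for i,j in [(3,0),(2,1)]:
    d=Q[j]-Q[i]; print('yaw x',np.degrees(np.arctan2(d[1],d[0])))
for i,j in [(1,0),(2,3)]:
    d=Q[j]-Q[i]; print('yaw y',np.degrees(np.arctan2(d[1],d[0]))-90)
for n,u,v,z in [('wheel',529,216,30),('spacer',244.5,189.5,34),('ring slot',154,205,12),('timer',244,105,42),('head',407,183,165),('w_far',110+203/4.4,150+128/4.4,12),('w_near',110+190/4.4,150+360/4.4,12)]:
    print(n,at_z(P,u,v,z).round(1))
E
```

```text
[[574.1  50.2  14. ]
 [599.8 -54.4  14. ]
 [463.1 -96.9  14. ]
 [432.2   6.5  14. ]]
center [517.30240094 -23.66691626  14.        ] edges [np.float64(107.8), np.float64(143.2), np.float64(107.9), np.float64(148.5)]
yaw x 17.12978260874468
yaw x 17.254734986801562
yaw y 13.814944342611952
yaw y 16.629509187239705
wheel [ 403.  -255.1   30. ]
spacer [440.9 165.9  34. ]
ring slot [414.1 310.1  12. ]
timer [555.  159.3  42. ]
head [464.1 -35.1 165. ]
w_far [453.3 302.3  12. ]
w_near [371.8 316.2  12. ]
```

```bash
python3 - <<'E'
from h import *
print(env.state()['eef_pos'], np.array(env.state()['qvel']).round(4))
im,P=snap('wrist','w2'); print(P['world_from_camera'][:3,3], env.state()['eef_pos'],env.state()['t'])
s=im[:,:,::-1]
a=cv2.resize(s[60:210,310:460],None,fx=4,fy=4,interpolation=cv2.INTER_CUBIC); cv2.imwrite('pics/w2z.png',a)
E
```

```text
[431.24176796  62.07884169 339.41518429] [-0.0907 -0.0222  0.0605 -0.0227 -0.0077 -0.1003]
[501.00112584  62.01498863 534.73457749] [430.35797386  60.15593999 338.93782642] 1.8
```

View pics/w2z.png

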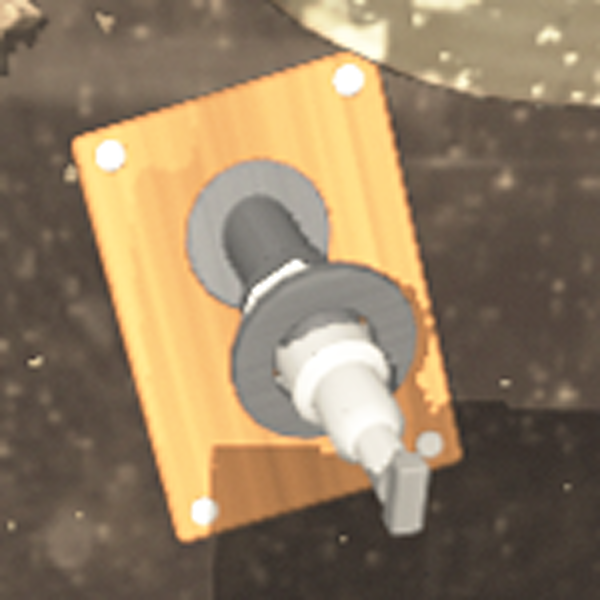

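```bash
python3 - <<'E'
from h import *
im,P=snap('wrist','w3'); print(P['world_from_camera'][:3,3], env.state()['eef_pos'],env.state()['t'])
snap('side','s3'); snap('scene','c3')
s=im[:,:,::-1]
a=cv2.resize(s[60:210,310:460],None,fx=4,fy=4,interpolation=cv2.INTER_CUBIC); cv2.imwrite('pics/w3z.png',a)
hsv=cv2.cvtColor(s,cv2.COLOR_BGR2HSV); m=cv2.inRange(hsv,(8,90,60),(22,255,255)); m[:60]=0;m[215:]=0;m[:,:320]=0;m[:,440:]=0
cv2.imwrite('pics/m3.png',cv2.resize(m[60:210,310:460],None,fx=4,fy=4,interpolation=0))
s=L('s3')['im'][:,:,::-1]
cv2.imwrite('pics/s3z.png', cv2.resize(s[190:280,260:350],None,fx=6,fy=6,interpolation=cv2.INTER_CUBIC))
E
```

```text
[500.35760152  60.17327893 534.19300345] [429.91635239  58.82371502 338.78705904] 1.85
```

View pics/w3z.png

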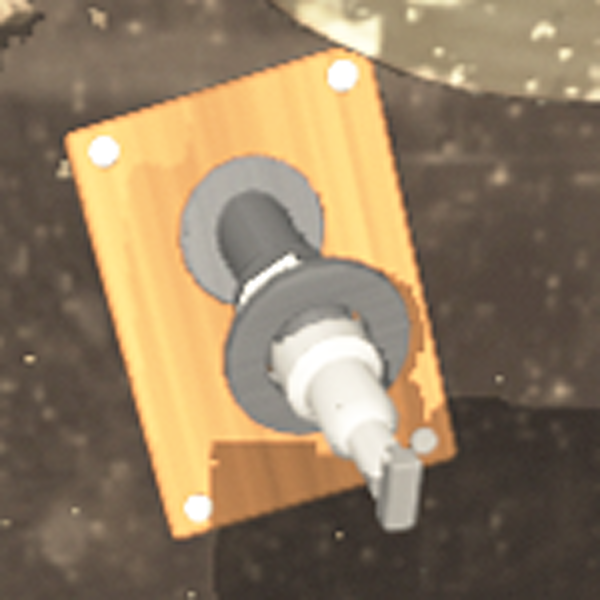

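View pics/m3.png

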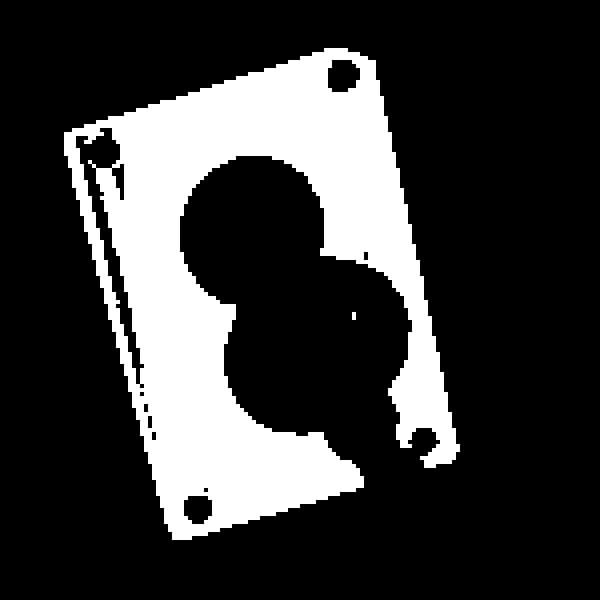

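View pics/s3z.png

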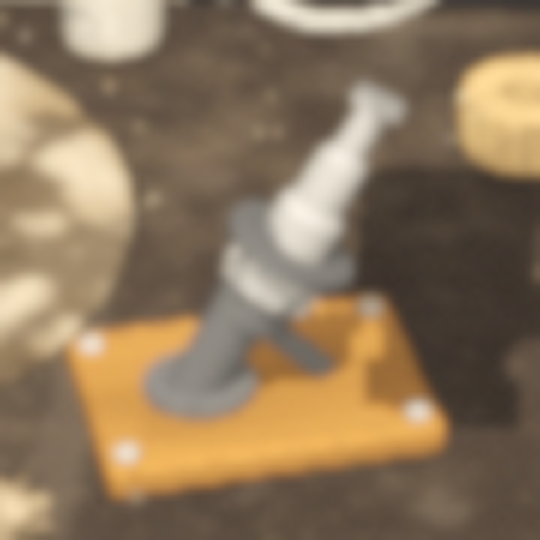

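```bash
cat > fit.py <<'E'
from h import *
from scipy.optimize import least_squares
W=L('w3'); S=L('s3')
def cr(p,f,o): return (p[0]/f+o[0], p[1]/f+o[1])
wo=(310-0.375+0.0,60-0.375); so=(260-.4,190-.4)
# wrist: edges points (crop*4): list of (edge, pt)
# stand frame: corners (+75,+55),(+75,-55),(-75,-55),(-75,55) at z14
wl=[('+x',(140,110)),('+x',(250,76)),('-x',(260,518)),('-x',(220,528)),('-x',(330,496)),('+y',(85,220)),('+y',(112,310)),('+y',(140,415)),('-y',(390,140)),('-y',(412,250)),('-y',(437,370))]
ws=[((1,1),(103,151)),((1,-1),(342,74)),((-1,1),(198,507)),((-1,-1),(424,440))]
ss=[((1,1),(127,452)),((1,-1),(92,344)),((-1,-1),(371,305)),((-1,1),(418,409))]
def T(p):
    c,s=np.cos(p[2]),np.sin(p[2]); return np.array([[c,-s,0],[s,c,0],[0,0,1]]),np.array([p[0],p[1],0])
def res(p):
    R,t=T(p); r=[]
    def w(q): return R@np.array(q)+t
    for e,pt in wl:
        u,v=cr(pt,4,wo); q=at_z(W,u,v,14); l=R.T@(q-t)
        d={'+x':l[0]-75,'-x':l[0]+75,'+y':l[1]-55,'-y':l[1]+55}[e]; r.append(d*0.7)
    for (a,b),pt in ws:
        r+=list(proj(W,w([a*p[3],b*p[4],16]))-np.array(cr(pt,4,wo)))
    for (a,b),pt in ss:
        r+=list((proj(S,w([a*p[3],b*p[4],16])+np.array([p[5],p[6],0]))-np.array(cr(pt,6,so))))
    return np.array(r+[0.2*p[5],0.2*p[6]])
if __name__=='__main__':
    s=least_squares(res,[517,-24,.29,62,43,0,0]); print(s.x.round(3), np.degrees(s.x[2]), 'cost',s.cost); print(s.fun.round(2))
    p=s.x; np.save('stand.npy',p)
    R,t=T(p); a=R@np.array([-.5,0,np.cos(np.pi/6)]); print('axis',a)
    # seat/heads: for s along axis from (0,0,85)
    for k in range(-20,40,5):
        q=t+np.array([0,0,85])+a*k; h=q+a*79
        print(k,'foot',q.round(1),proj(W,q).round(1),proj(S,q-0+[p[5],p[6],0]).round(1),'head',h.round(1),proj(W,h).round(1),((proj(W,h)-wo)*4).round(),((proj(S,h+[p[5],p[6],0])-so)*6).round())
E
python3 fit.py
```

```text
[ 5.18557e+02 -2.45150e+01  2.99000e-01  6.50180e+01  4.30840e+01
  1.79800e+00  1.23700e+00] 17.11903517227941 cost 1.1704117675618697
[-0.29 -0.56 -0.36  0.11 -0.04  0.13 -0.45 -0.29  0.01  0.47  0.74 -0.09
  0.16 -0.06  0.36 -0.02  0.31 -0.16  0.28  0.09 -0.1  -0.03 -0.29  0.04
 -0.06  0.1   0.23  0.36  0.25]
axis [-0.47784764 -0.14717892  0.8660254 ]
-20 foot [528.1 -21.6  67.7] [381.1 125.5] [297.8 236.6] head [490.4 -33.2 136.1] [400.5 157.1] [363. 390.] [316. 137.]
-15 foot [525.7 -22.3  72. ] [382.2 127.2] [298.7 235.1] head [488.  -33.9 140.4] [401.9 159.4] [369. 399.] [322. 127.]
-10 foot [523.3 -23.   76.3] [383.3 129. ] [299.6 233.6] head [485.6 -34.7 144.8] [403.3 161.8] [375. 409.] [328. 118.]
-5 foot [520.9 -23.8  80.7] [384.4 130.9] [300.5 232.1] head [483.2 -35.4 149.1] [404.8 164.2] [381. 418.] [333. 108.]
0 foot [518.6 -24.5  85. ] [385.5 132.7] [301.4 230.5] head [480.8 -36.1 153.4] [406.3 166.6] [387. 428.] [339.  99.]
5 foot [516.2 -25.3  89.3] [386.7 134.6] [302.3 229. ] head [478.4 -36.9 157.7] [407.8 169.1] [393. 438.] [345.  89.]
10 foot [513.8 -26.   93.7] [387.9 136.5] [303.2 227.5] head [476.  -37.6 162.1] [409.4 171.7] [399. 448.] [350.  80.]
15 foot [511.4 -26.7  98. ] [389.  138.4] [304.2 226. ] head [473.6 -38.4 166.4] [410.9 174.3] [405. 459.] [356.  70.]
20 foot [509.  -27.5 102.3] [390.3 140.4] [305.1 224.4] head [471.3 -39.1 170.7] [412.6 176.9] [412. 469.] [362.  61.]
25 foot [506.6 -28.2 106.7] [391.5 142.4] [306.  222.9] head [468.9 -39.8 175.1] [414.2 179.6] [418. 480.] [368.  51.]
30 foot [504.2 -28.9 111. ] [392.7 144.5] [306.9 221.4] head [466.5 -40.6 179.4] [415.9 182.4] [425. 491.] [373.  42.]
35 foot [501.8 -29.7 115.3] [394.  146.6] [307.8 219.8] head [464.1 -41.3 183.7] [417.6 185.2] [432. 502.] [379.  32.]
```

```bash
python3 - <<'E'
from fit import *
p=np.load('stand.npy'); R,t=T(p); off=np.array([p[5],p[6],0])
def tri(a,b):
    o1,d1=ray(W,*cr(a,4,wo)); o2,d2=ray(S,*cr(b,6,so)); o2=o2-off
    A=np.stack([d1,-d2],1); k=np.linalg.lstsq(A,o2-o1,rcond=None)[0]
    q1=o1+d1*k[0];q2=o2+d2*k[1]; q=(q1+q2)/2; return q,np.linalg.norm(q1-q2),R.T@(q-t)
for n,a,b in [('flange',(252,230),(200,385)),('seat',(318,346),(293,243)),('head',(403,487),(378,97)),('step22?',(368,425),(0,0))][:3]:
    q,e,l=tri(a,b); print(n,q.round(1),e.round(1),'stand',l.round(1))
E
```

```text
flange [542.1 -18.2  14.5] 0.8 stand [24.4 -0.9 14.5]
seat [501.5 -30.4  83.2] 1.8 stand [-18.   -0.6  83.2]
head [464.6 -42.4 151.3] 0.3 stand [-56.8  -1.2 151.3]
```

```bash
python3 - <<'E'
from h import *
W=L('w3'); s=W['im'][:,:,::-1]
cv2.imwrite('pics/w3a.png',cv2.resize(s[160:220,214:274],None,fx=10,fy=10,interpolation=cv2.INTER_CUBIC))
cv2.imwrite('pics/w3b.png',np.hstack([cv2.resize(s[170:240,120:190],None,fx=5.7,fy=5.7,interpolation=cv2.INTER_CUBIC),cv2.resize(s[185:255,495:565],None,fx=5.7,fy=5.7,interpolation=cv2.INTER_CUBIC)]))
print(env.state()['eef_pos'])
E
```

```text
[429.72095308  57.43196749 338.89844687]
```

View pics/w3a.png

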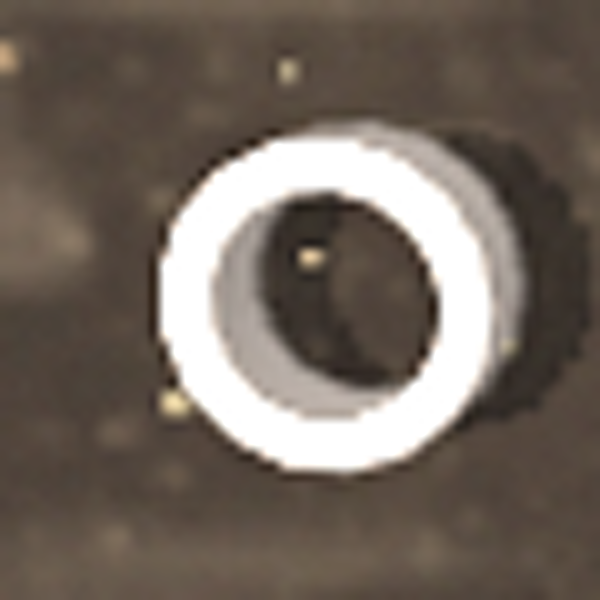

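View pics/w3b.png

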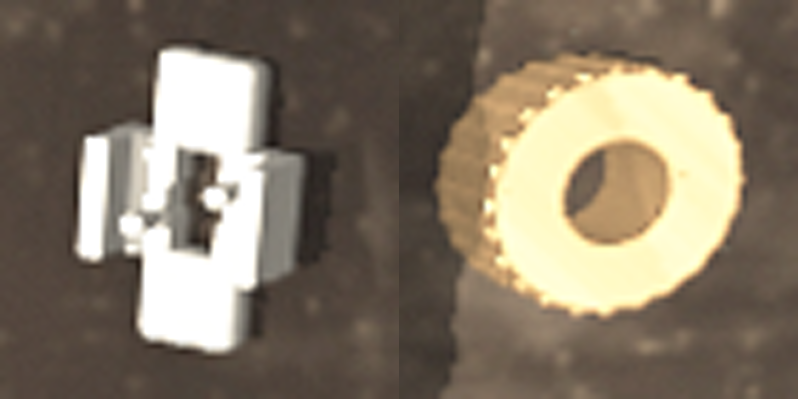

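```bash
python3 - <<'E'
from h import *
W=L('w3')
print('spacer',at_z(W,246.5,190.3,34)); print('ring',at_z(W,154.5,205,12)); print('wheel',at_z(W,533.1,218.2,30))
for n,(x,y) in dict(f1=(160,50),f2=(268,62),n1=(140,340),n2=(242,352)).items(): print(n,at_z(W,x/5.7+120,y/5.7+170,12).round(1))
print('timer',at_z(W,245,105,42))
s=env.state(); print(s['eef_pos'],s['t'])
E
```

```text
spacer [439.16674319 162.50703434  34.        ]
ring [412.91243544 308.48135847  12.        ]
wheel [ 400.65848752 -262.00334404   30.        ]
f1 [452.5 313.7  12. ]
f2 [449.6 285.6  12. ]
n1 [374.1 328.3  12. ]
n2 [370.9 300.8  12. ]
timer [554.25227185 157.82856176  42.        ]
[429.72095308  57.43196749 338.89844687] 1.95
```

```bash
python3 -m handwheel '[{"travel":[10,50,-90],"roll":8},{"travel":[10,104,-140],"roll":17},{"travel":[10,104,-190],"roll":17},{"travel":[10,104,-190],"roll":17},{"travel":[10,104,-190],"roll":17},{"travel":[10,104,-190],"roll":17},{"travel":[10,104,-190],"roll":17}]'; python3 - <<'E'
from h import *
s=env.state(); print(s['eef_pos'],s['t'],s['qvel'].round(3))
im,P=snap('wrist','w4'); print(np.array(P['world_from_camera']).round(4))
s=env.state(); print(s['eef_pos'],s['t'])
E
```

```text
t: 2.65
eef_pos: [440.5, 161.1, 149.8]
tcp_rot: [2.249, 1.571, -0.595]
ft_force: [0.4, 0.4, 0.5]
opening: 1.003
[440.53428274 161.09334287 149.81223067] 2.65 [-0.002 -0.023 -0.012  0.     0.002  0.002]
[[ 2.947000e-01  9.244000e-01  2.422000e-01  5.072419e+02]
 [-9.556000e-01  2.848000e-01  7.580000e-02  1.815196e+02]
 [ 1.100000e-03 -2.537000e-01  9.673000e-01  3.450901e+02]
 [ 0.000000e+00  0.000000e+00  0.000000e+00  1.000000e+00]]
[440.84758789 161.18827751 150.34058903] 2.7
```

View pics/w4.png

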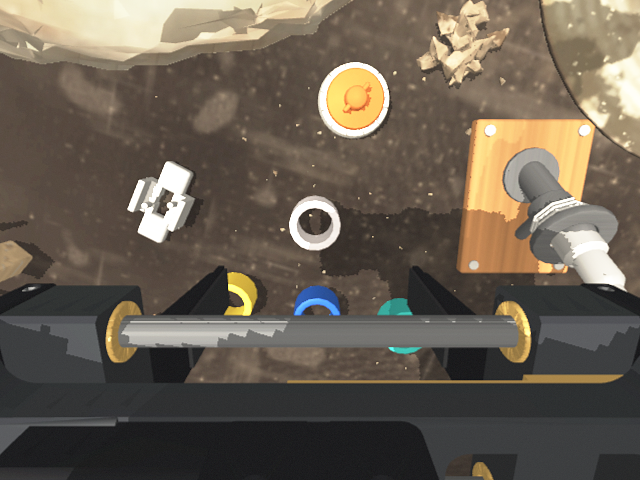

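```bash
python3 - <<'E'
from h import *
W=L('w4'); s=W['im'][:,:,::-1]
g=s[185:260,280:350].min(2); m=(g>215).astype(np.uint8)
ys,xs=np.nonzero(m); c,_=[None]*2 if 0 else (cv2.findContours(m,cv2.RETR_EXTERNAL,cv2.CHAIN_APPROX_NONE)[0],0)
c=max(c,key=cv2.contourArea); e=cv2.fitEllipse(c); print(e); u,v=e[0][0]+280,e[0][1]+185
print(at_z(W,u,v,34), u,v)
print('stand corners', [at_z(W,u,v,14).round(1) for u,v in [(472.5,120),(593,121),(556,273),(458,272)]])
g=s[60:140,315:395]; 
cv2.imwrite('pics/w4a.png',cv2.resize(s[185:260,280:350],None,fx=8,fy=8))
E
```

```text
((34.0096549987793, 39.63447189331055), (48.752410888671875, 49.72159194946289), 76.57624816894531)
[440.30301457 164.25000255  34.        ] 314.0096549987793 224.63447189331055
stand corners [array([571.9,  53.6,  14. ]), array([603.6, -51.9,  14. ]), array([460.4, -87.7,  14. ]), array([431.9,   8.4,  14. ])]
```

View pics/w4a.png

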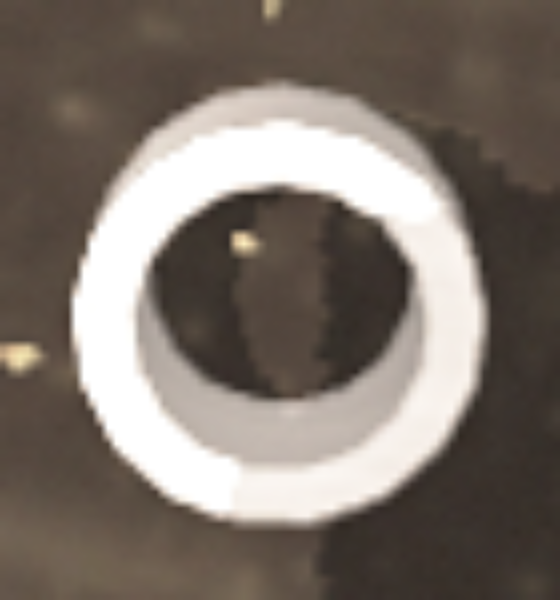

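```bash
python3 -m handwheel '[{"travel":[0,2.5,-50],"roll":0},{"travel":[0,2.5,-100],"roll":0},{"travel":[0,2.5,-130],"roll":0},{"travel":[0,2.5,-140],"roll":0},{"travel":[0,2.5,-140],"roll":0},{"travel":[0,2.5,-140],"roll":0}]'; python3 -m handwheel '[{"travel":[0,0,0],"roll":0},{"travel":[0,0,0],"roll":0},{"travel":[0,0,0],"roll":0},{"travel":[0,0,0],"roll":0},{"travel":[0,0,0],"roll":0}]' 1
```

```text
t: 3.3
eef_pos: [441.3, 164.6, 10.8]
tcp_rot: [3.018, 1.568, 0.176]
ft_force: [0.4, 0.5, 0.5]
opening: 1.0
t: 3.8
eef_pos: [440.2, 164.7, 9.3]
tcp_rot: [2.665, 1.571, -0.176]
ft_force: [-0.0, 0.6, 1.0]
opening: 0.634
```

```bash
python3 -m handwheel '[{"travel":[0,0,0],"roll":0},{"travel":[0,0,0],"roll":0},{"travel":[0,0,0],"roll":0},{"travel":[0,0,0],"roll":0}]' 1;python3 -m handwheel '[{"travel":[0,0,50],"roll":0},{"travel":[0,0,100],"roll":0},{"travel":[0,0,150],"roll":0},{"travel":[0,-50,190],"roll":0},{"travel":[0,-100,190],"roll":0},{"travel":[10,-110,190],"roll":0},{"travel":[10,-110,190],"roll":0}]'; python3 - <<'E'
from h import *
snap('side','s5');im,P=snap('wrist','w5'); print(np.array(P['world_from_camera']).round(4))
s=env.state(); print(s['eef_pos'],s['t'])
E
```

```text
t: 4.2
eef_pos: [440.2, 164.7, 9.2]
tcp_rot: [2.718, 1.571, -0.124]
ft_force: [-0.1, 0.6, 2.0]
opening: 0.3
t: 4.9
eef_pos: [451.0, 52.5, 199.8]
tcp_rot: [2.599, 1.569, -0.246]
ft_force: [0.1, 0.2, -0.2]
opening: 0.007
[[ 2.936000e-01  9.247000e-01  2.422000e-01  5.170237e+02]
 [-9.559000e-01  2.837000e-01  7.540000e-02  7.402590e+01]
 [ 1.000000e-03 -2.537000e-01  9.673000e-01  3.945500e+02]
 [ 0.000000e+00  0.000000e+00  0.000000e+00  1.000000e+00]]
[449.92653493  54.50751671 198.98629606] 5.0
```

View pics/w5.png

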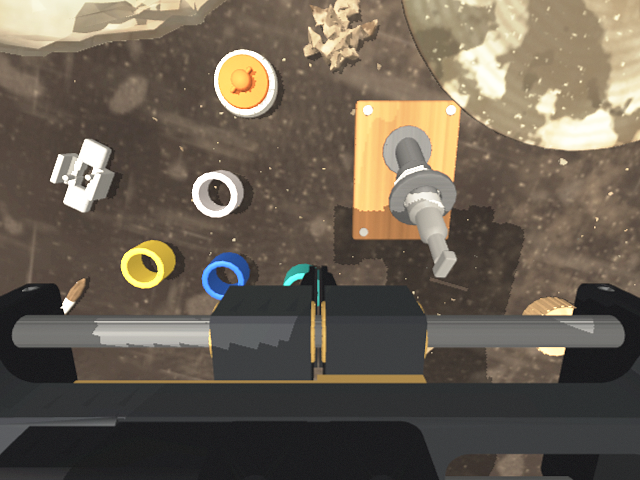

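```bash
python3 - <<'E'
from h import *
W=L('w5'); s=env.state(); print(proj(W,[450.3,53.5,199.5]), W['fx'])
print('spacer', at_z(W,217,192,34), at_z(L('w4'),314.6,224.9,34),at_z(L('w3'),246.5,190.3,34))
print('TCP in w4',proj(L('w4'),[440.7,161.2,150]))
S=L('s5'); print(proj(S,[440,164,34]))
cv2.imwrite('pics/s5z.png',cv2.resize(S['im'][150:350,250:450,::-1],None,fx=3,fy=3,interpolation=cv2.INTER_CUBIC))
E
```

```text
[317.59372921 267.92798143] 344.74257904906943
spacer [443.09539683 161.1581874   34.        ] [440.22345202 163.6554811   34.        ] [439.16674319 162.50703434  34.        ]
TCP in w4 [317.19062043 267.50697669]
[328.75212693 291.89599838]
```

View pics/s5z.png

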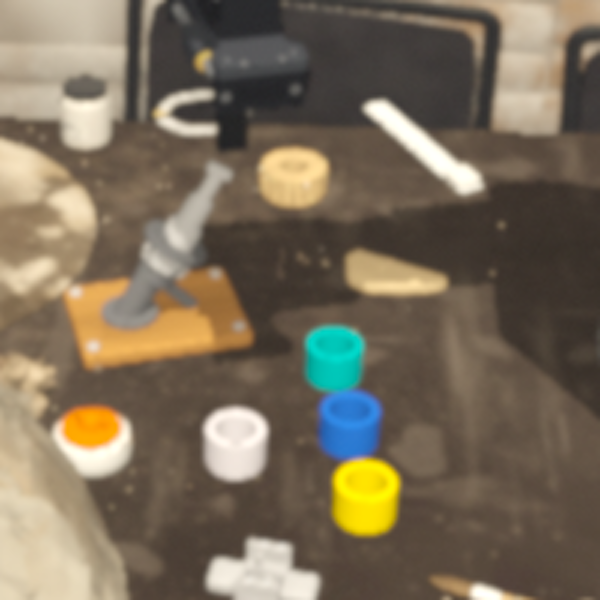

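```bash
python3 -m handwheel '[{"travel":[-10,50,0],"roll":0},{"travel":[-10,100,0],"roll":0},{"travel":[-10,110,-50],"roll":0},{"travel":[-10,110,-90],"roll":0},{"travel":[-10,110,-90],"roll":0},{"travel":[-10,110,-90],"roll":0},{"travel":[-10,110,-90],"roll":0},{"travel":[-10,110,-90],"roll":0}]' -1; python3 - <<'E'
from h import *
im,P=snap('wrist','w6'); snap('side','s6')
s=env.state(); print(s['eef_pos'],s['t'])
E
```

```text
t: 5.8
eef_pos: [441.0, 164.7, 110.8]
tcp_rot: [3.041, 1.568, 0.198]
ft_force: [-0.6, 0.3, -0.1]
opening: 0.619
[440.73329778 164.62659317 110.42627924] 5.9
```

View pics/w6.png

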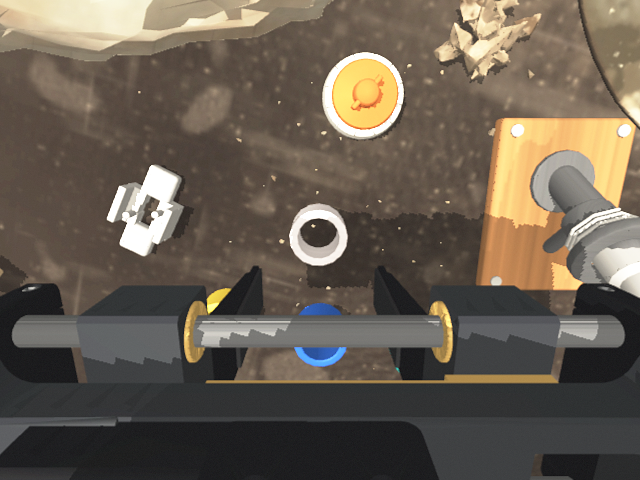

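View pics/s6.png

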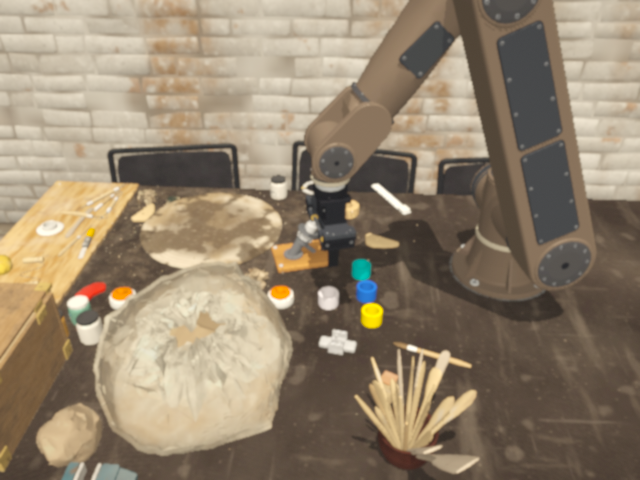

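```bash
python3 - <<'E'
from h import *
S=L('s6'); print(proj(S,[440.7,164.6,110.5]), proj(S,[450,53,199.5]), proj(S,[440,164,34]))
for n in range(3):
    im,P=snap('side','s7_%d'%n)
s=env.state(); print(s['eef_pos'],s['joints'].round(3),s['t'])
cv2.imwrite('pics/s7z.png',cv2.resize(im[150:350,250:450,::-1],None,fx=3,fy=3,interpolation=cv2.INTER_CUBIC))
E
```

```text
[328.81248249 266.19258005] [327.42319098 208.48335088] [328.75212693 291.89599838]
[440.37304848 164.59379376 109.72345536] [ 0.217  0.386  2.019 -0.     0.735  1.489] 6.05
```

View pics/s7z.png

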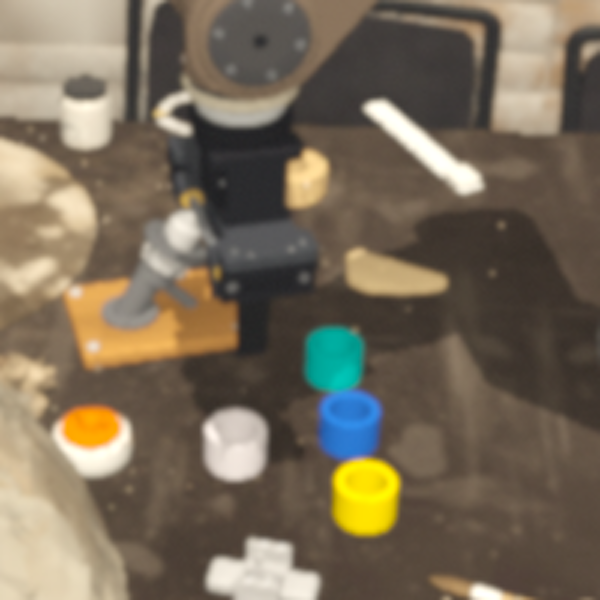

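```bash
python3 -m handwheel '[{"travel":[0,0,-50],"roll":0},{"travel":[0,0,-100],"roll":0},{"travel":[0,0,-100],"roll":0},{"travel":[0,0,-100],"roll":0},{"travel":[0,0,-100],"roll":0}]' -1; python3 - <<'E'
from h import *
im,P=snap('wrist','w8'); im2,_=snap('side','s8')
s=env.state(); print(s['eef_pos'],s['t'],s['opening'])
cv2.imwrite('pics/s8z.png',cv2.resize(im2[150:350,250:450,::-1],None,fx=3,fy=3,interpolation=cv2.INTER_CUBIC))
E
```

```text
t: 6.55
eef_pos: [441.3, 164.9, 11.4]
tcp_rot: [3.03, 1.568, 0.188]
ft_force: [-0.5, 1.1, 0.3]
opening: 1.001
[441.32135514 164.98507063  11.55665476] 6.65 0.996846795863971
```

View pics/w8.png

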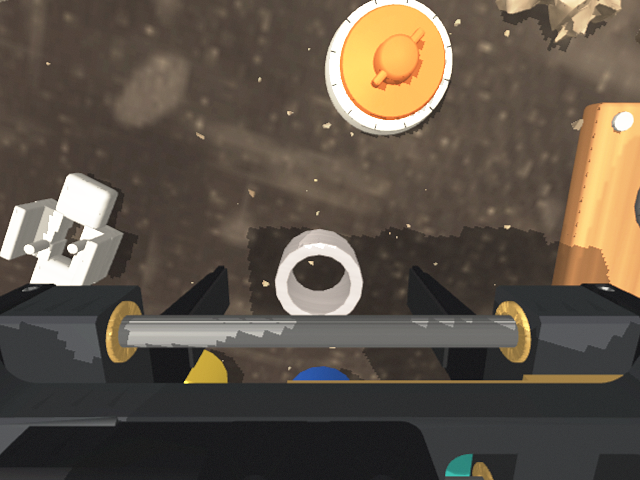

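View pics/s8z.png

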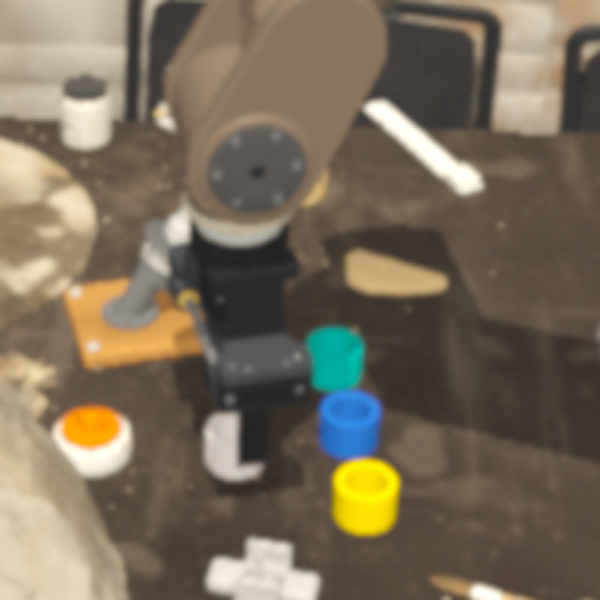

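```bash
python3 -m handwheel '[{"travel":[0,0,0],"roll":0},{"travel":[0,0,0],"roll":0},{"travel":[0,0,0],"roll":0},{"travel":[0,0,0],"roll":0},{"travel":[0,0,0],"roll":0},{"travel":[0,0,0],"roll":0},{"travel":[0,0,0],"roll":0}]' 0.3; python3 - <<'E'
from h import *
im,P=snap('wrist','w9'); im2,_=snap('side','s9')
s=env.state(); print(s['eef_pos'],s['t'],s['opening'],s['ft_force'])
E
```

```text
t: 7.35
eef_pos: [440.1, 164.7, 9.1]
tcp_rot: [0.687, 1.571, -2.155]
ft_force: [0.3, -1.0, 4.8]
opening: 0.469
[440.22734411 164.70878259   9.20049678] 7.45 0.39096088952817676 [-0.16780719  0.30884525  1.2912953 ]
```

View pics/w9.png

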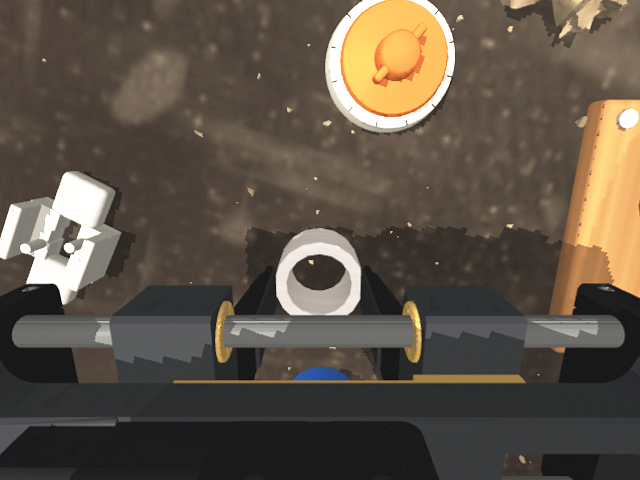

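```bash
python3 -m handwheel '[{"travel":[0,0,0],"roll":0},{"travel":[0,0,0],"roll":0}]' 0.3; python3 - <<'E'
from h import *
im,P=snap('wrist','w10'); im2,_=snap('side','s10')
s=env.state(); print(s['eef_pos'],s['t'],s['opening'],s['ft_force'])
E
```

```text
t: 7.65
eef_pos: [440.2, 164.7, 9.2]
tcp_rot: [2.567, 1.571, -0.275]
ft_force: [-0.0, 0.4, 2.7]
opening: 0.351
[440.20262435 164.7130459    9.2085869 ] 7.75 0.35086263464823936 [-0.62332451  0.53690356  2.25177219]
```

View pics/w10.png

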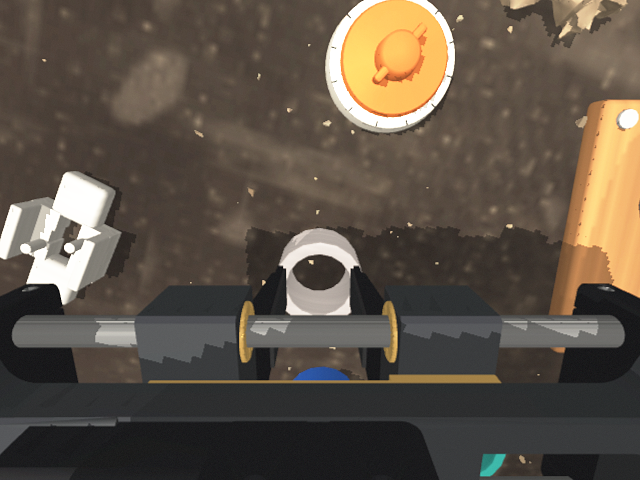

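```bash
python3 -m handwheel '[{"travel":[0,0,10],"roll":0},{"travel":[0,0,20],"roll":0},{"travel":[0,0,30],"roll":0},{"travel":[0,0,30],"roll":0},{"travel":[0,0,30],"roll":0}]'; python3 - <<'E'
from h import *
im,P=snap('wrist','w11'); im2,_=snap('side','s11')
s=env.state(); print(s['eef_pos'],s['t'],s['opening'],s['ft_force'])
cv2.imwrite('pics/s11z.png',cv2.resize(im2[200:350,250:450,::-1],None,fx=4,fy=4,interpolation=cv2.INTER_CUBIC))
E
```

```text
t: 8.25
eef_pos: [440.3, 164.7, 39.6]
tcp_rot: [2.971, 1.57, 0.129]
ft_force: [-0.2, 0.7, -0.5]
opening: 0.348
[440.02567857 164.6471541   39.06544369] 8.35 0.35379971936928895 [ 0.10596133 -0.9198802  -0.5445064 ]
```

View pics/s11z.png

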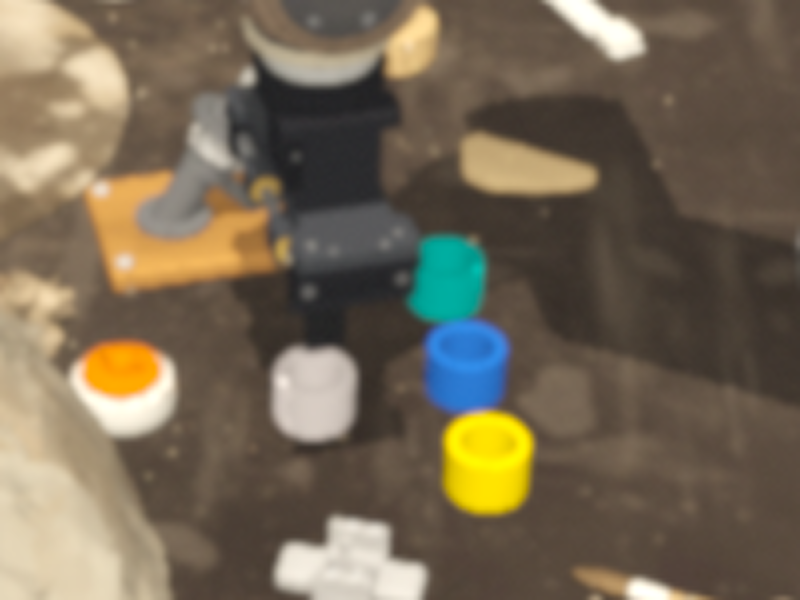

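View pics/w11.png

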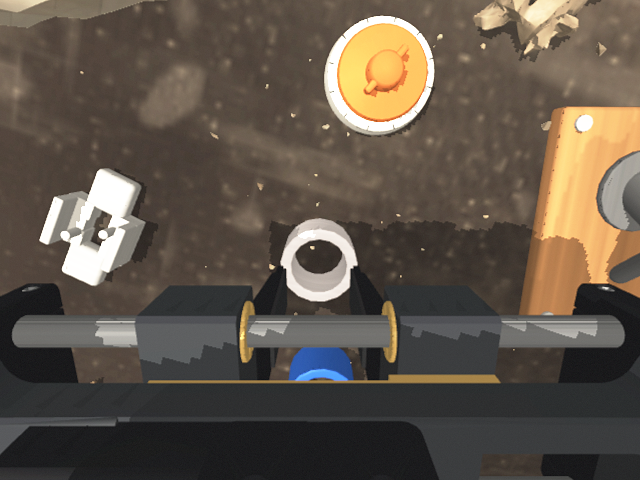

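```bash
python3 - <<'E'
from h import *
im,P=snap('scene','c11')
s=L('side0')['im'][:,:,::-1]
cv2.imwrite('pics/z1.png',cv2.resize(s[170:360,0:270],None,fx=2.9,fy=2.9,interpolation=cv2.INTER_CUBIC))
cv2.imwrite('pics/z2.png',cv2.resize(s[160:360,380:640],None,fx=3,fy=3,interpolation=cv2.INTER_CUBIC))
cv2.imwrite('pics/z3.png',cv2.resize(im[140:340,200:460,::-1],None,fx=3,fy=3,interpolation=cv2.INTER_CUBIC))
E
```

```text
(no output)
```

View pics/z1.png

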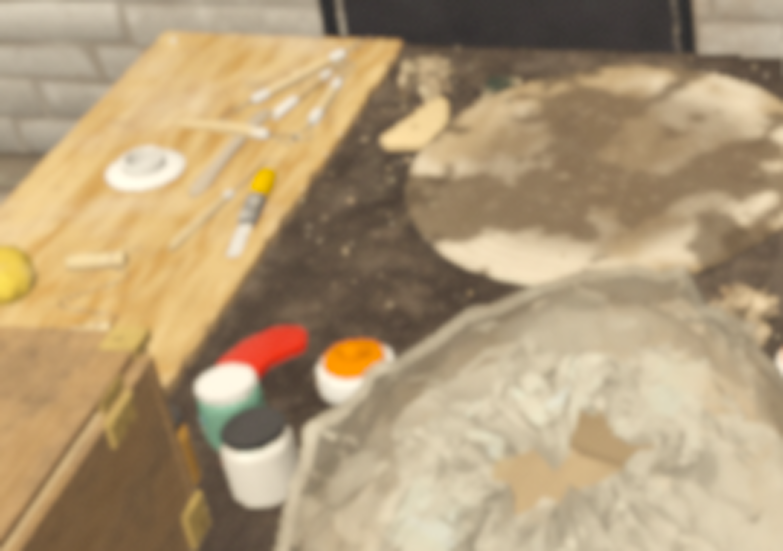

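View pics/z2.png

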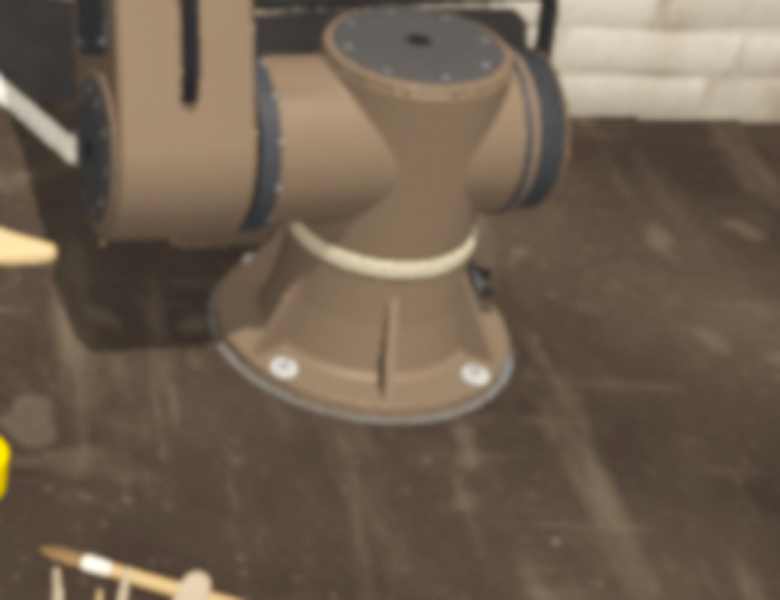

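View pics/z3.png

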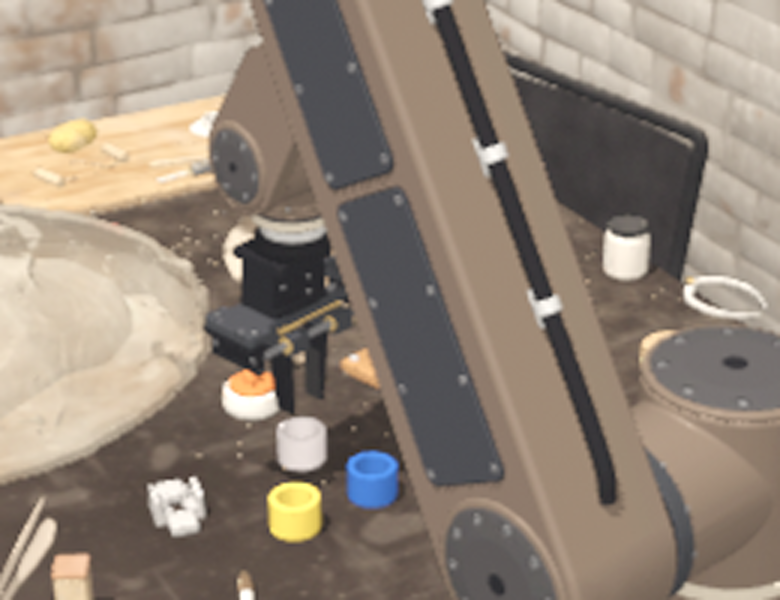

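```bash
python3 -m handwheel '[{"travel":[0,0,-3],"roll":0},{"travel":[0,0,-6],"roll":0},{"travel":[0,0,-9],"roll":0},{"travel":[0,0,-9],"roll":0}]'; python3 - <<'E'
from h import *
W=L('w8'); print(proj(W,[440,164,34]),proj(W,[440,164,0]))
C=L('c11'); print(proj(C,[440,164,34]))
s=env.state(); print(s['eef_pos'],s['t'],s['opening'],s['ft_force'])
E
```

```text
t: 8.8
eef_pos: [439.8, 164.6, 29.6]
tcp_rot: [-0.006, 1.57, -2.848]
ft_force: [-0.3, 0.1, -0.4]
opening: 0.349
[318.26498798 284.4367219 ] [318.13961018 263.90904189]
[300.41071927 282.46206623]
[439.82933195 164.6248707   29.55365148] 8.8 0.3485650403222799 [-0.33673046  0.08621234 -0.36233045]
```

```bash
for k in 1 2 3; do python3 -m handwheel '[{"travel":[0,0,-4],"roll":0},{"travel":[0,0,-7],"roll":0}]' | grep -E 'eef|ft|open'; done
```

```text
eef_pos: [440.1, 164.7, 22.9]
ft_force: [-0.8, 0.7, 0.5]
opening: 0.35
eef_pos: [440.1, 164.7, 15.8]
ft_force: [1.1, 0.1, 0.2]
opening: 0.347
eef_pos: [440.2, 164.7, 8.9]
ft_force: [-6.5, -0.4, 54.6]
opening: 0.354
```

```bash
python3 -m handwheel '[{"travel":[0,0,4],"roll":0},{"travel":[0,0,6],"roll":0}]'; python3 - <<'E'
from h import *
S=L('s11')
for dz in (0,12,24): print(dz, proj(S,[433,187,39+dz]), proj(S,[430,198.6,110.5+dz]))
im,P=snap('side','s12'); cv2.imwrite('pics/s12z.png',cv2.resize(im[240:320,290:370,::-1],None,fx=7,fy=7,interpolation=cv2.INTER_CUBIC))
im,P=snap('scene','c12'); cv2.imwrite('pics/c12z.png',cv2.resize(im[240:320,260:340,::-1],None,fx=7,fy=7,interpolation=cv2.INTER_CUBIC))
s=env.state(); print(s['eef_pos'],s['t'],s['opening'],s['ft_force'])
E
```

```text
t: 9.6
eef_pos: [440.2, 164.7, 15.3]
tcp_rot: [1.911, 1.571, -0.931]
ft_force: [-0.5, -0.5, 0.0]
opening: 0.353
0 [331.311742   296.45231816] [332.85378084 275.18804228]
12 [331.38193187 292.45982274] [332.9341785  270.94377137]
24 [331.45279511 288.42902575] [333.01537588 266.65728162]
[440.27805328 164.71007402  15.34698972] 9.7 0.3493977973943176 [-0.2045175   0.51425035 -1.23320384]
```

View pics/s12z.png

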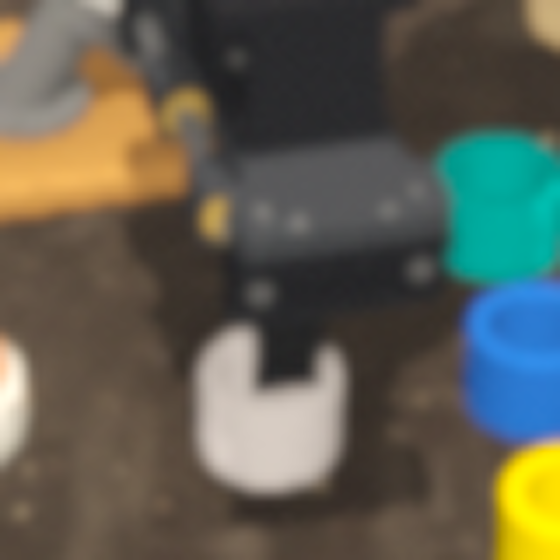

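View pics/c12z.png

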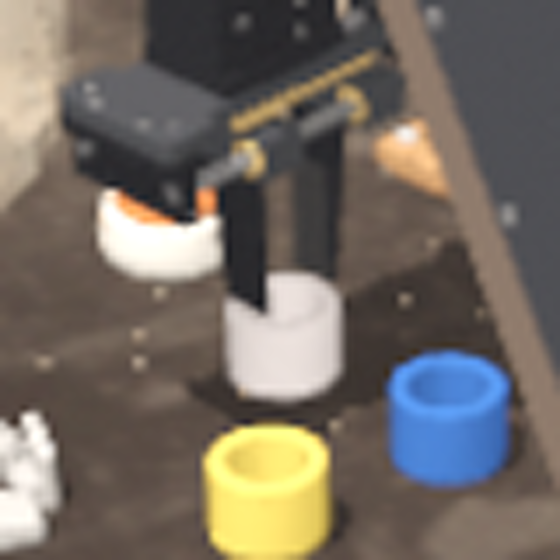

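```bash
python3 - <<'E'
from h import *
W=L('w5')
for dz in (0,25): print(proj(W,[450.3,53.5,199.5+dz]))
for d in ([0,0,0],[0,0,25],[0,-17,0],[10,0,0]): print(d, proj(L('c12'),np.array([440.2,164.7,15.3])+d), proj(L('s12'),np.array([440.2,164.7,15.3])+d))
W=L('w4')
j=np.array([.2947,-.9556,0])
for dz in (0,25): print(dz,[proj(W,np.array([440.7,161.2,150+dz])+j*k) for k in (-59.5,-47.5,47.5,59.5)])
E
```

```text
[317.59372921 267.92798143]
[317.6049731  283.92894917]
[0, 0, 0] [300.35788594 287.82485748] [328.5683122  298.16200048]
[0, 0, 25] [300.10594926 280.68475417] [328.68519003 290.00552165]
[0, -17, 0] [305.43109208 286.31727619] [328.88110391 293.72938474]
[10, 0, 0] [298.85982029 286.26857922] [324.42092279 298.00322533]
0 [array([217.75931367, 267.54381338]), array([237.81746101, 267.53638236]), array([396.52600158, 267.47758502]), array([416.56264984, 267.47016196])]
25 [array([204.51832452, 283.50446571]), array([227.24057223, 283.49496056]), array([407.01580425, 283.4197571 ]), array([429.71046657, 283.41026349])]
```

```bash
python3 -m handwheel '[{"travel":[0,-0.5,0],"roll":0},{"travel":[0,-0.5,0],"roll":0},{"travel":[0,-0.5,0],"roll":0},{"travel":[0,-0.5,0],"roll":0},{"travel":[0,-0.5,-10],"roll":0},{"travel":[0,-0.5,-20],"roll":0},{"travel":[0,-0.5,-30],"roll":0},{"travel":[0,-0.5,-30],"roll":0}]' -1; python3 -m handwheel '[{"travel":[0,0,0],"roll":0},{"travel":[0,0,0],"roll":0},{"travel":[0,0,0],"roll":0},{"travel":[0,0,0],"roll":0},{"travel":[0,0,0],"roll":0},{"travel":[0,0,0],"roll":0}]' 1
```

```text
t: 10.5
eef_pos: [439.3, 164.0, -16.5]
tcp_rot: [-0.048, 1.568, -2.89]
ft_force: [-0.4, -0.7, -0.3]
opening: 0.958
t: 11.1
eef_pos: [440.2, 164.2, -14.7]
tcp_rot: [2.742, 1.57, -0.1]
ft_force: [-0.1, -0.1, -0.9]
opening: 0.553
```

```bash
python3 -m handwheel '[{"travel":[0,0,0],"roll":0},{"travel":[0,0,0],"roll":0}]' 1; python3 -m handwheel '[{"travel":[0,0,50],"roll":0},{"travel":[0,0,100],"roll":0},{"travel":[0,0,150],"roll":0},{"travel":[0,-50,190],"roll":0},{"travel":[0,-100,190],"roll":0},{"travel":[10,-100,190],"roll":0},{"travel":[10,-100,190],"roll":0}]'; python3 - <<'E'
from h import *
im2,_=snap('side','s13');im,P=snap('wrist','w13'); print(np.array(P['world_from_camera']).round(4))
s=env.state(); print(s['eef_pos'],s['t'],s['opening'])
E
```

```text
t: 11.3
eef_pos: [440.2, 164.2, -14.8]
tcp_rot: [2.333, 1.571, -0.509]
ft_force: [0.0, -0.5, 1.6]
opening: 0.496
t: 12.0
eef_pos: [451.1, 62.8, 175.5]
tcp_rot: [2.768, 1.57, -0.077]
ft_force: [0.9, -0.4, -1.0]
opening: 0.498
[[ 2.94000e-01  9.24500e-01  2.42700e-01  5.17173e+02]
 [-9.55800e-01  2.84200e-01  7.54000e-02  8.41460e+01]
 [ 7.00000e-04 -2.54100e-01  9.67200e-01  3.70186e+02]
 [ 0.00000e+00  0.00000e+00  0.00000e+00  1.00000e+00]]
[449.92612924  64.48315981 174.63619078] 12.1 0.49754299646293804
```

View pics/w13.png

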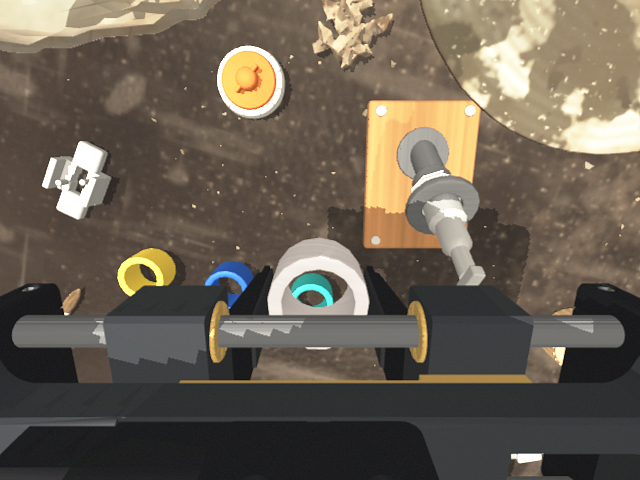

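View pics/s13.png

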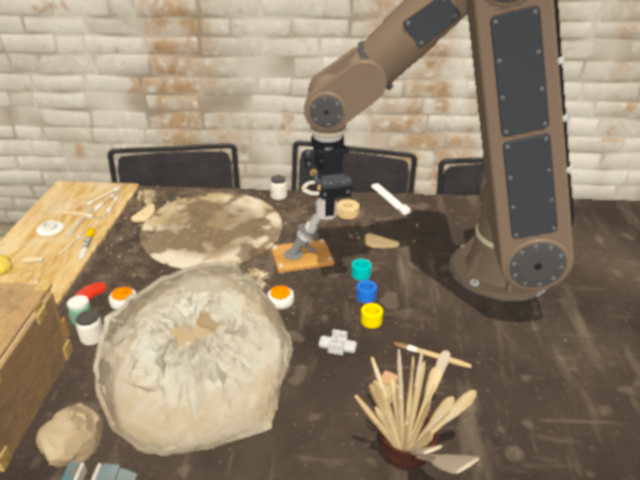

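```bash
python3 -m handwheel '[{"travel":[10,-48,0],"roll":0},{"travel":[18,-95,0],"roll":0},{"travel":[18,-105.5,0],"roll":0},{"travel":[18,-105.5,0],"roll":0},{"travel":[18,-105.5,0],"roll":0},{"travel":[18,-105.5,0],"roll":0}]'; python3 - <<'E'
from h import *
im2,_=snap('side','s14');im,P=snap('wrist','w14'); print(np.array(P['world_from_camera']).round(4)[:3,3])
s=env.state(); print(s['eef_pos'],s['t'],s['opening'])
cv2.imwrite('pics/s14z.png',cv2.resize(im2[150:270,260:380,::-1],None,fx=5,fy=5,interpolation=cv2.INTER_CUBIC))
E
```

```text
t: 12.7
eef_pos: [467.9, -39.8, 175.0]
tcp_rot: [-0.657, 1.57, 2.786]
ft_force: [-0.2, 0.4, -1.1]
opening: 0.494
[534.6731 -19.2829 370.3386]
[468.00382397 -40.04521547 175.18035002] 12.8 0.49617822750636004
```

View pics/w14.png

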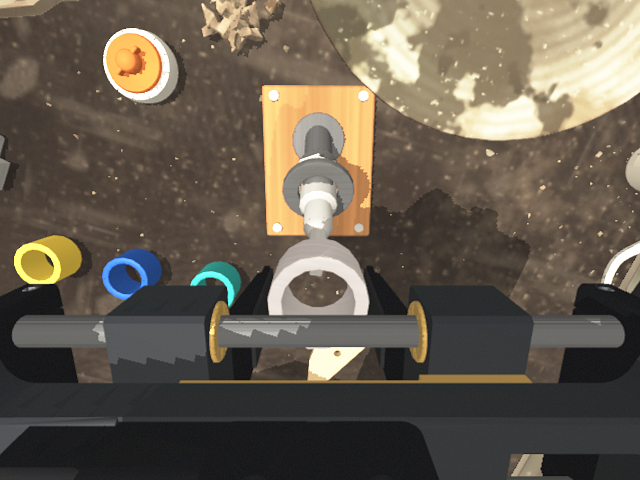

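View pics/s14z.png

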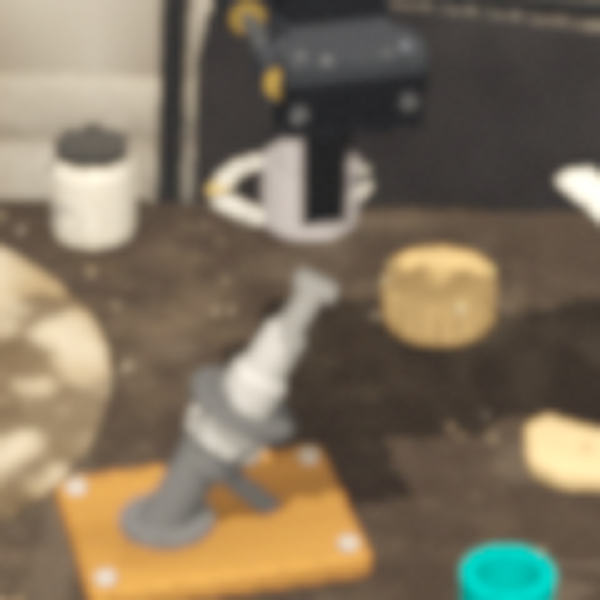

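```bash
python3 -m handwheel '[{"travel":[0,0,-30],"roll":0},{"travel":[0,0,-42],"roll":0},{"travel":[0,0,-48],"roll":0},{"travel":[0,0,-52],"roll":0},{"travel":[0,0,-52],"roll":0}]'; python3 - <<'E'
from h import *
im2,_=snap('side','s15');im,P=snap('wrist','w15')
s=env.state(); print(s['eef_pos'],s['t'],s['opening'],s['ft_force'])
cv2.imwrite('pics/s15z.png',cv2.resize(im2[150:270,260:380,::-1],None,fx=5,fy=5,interpolation=cv2.INTER_CUBIC))
E
```

```text
t: 13.3
eef_pos: [468.2, -41.1, 123.2]
tcp_rot: [1.45, 1.571, -1.392]
ft_force: [-0.3, 0.5, -1.0]
opening: 0.495
[468.42606938 -41.26951621 123.66493307] 13.4 0.49944352017038285 [ 0.20760741 -0.92888538 -1.81635526]
```

View pics/w15.png

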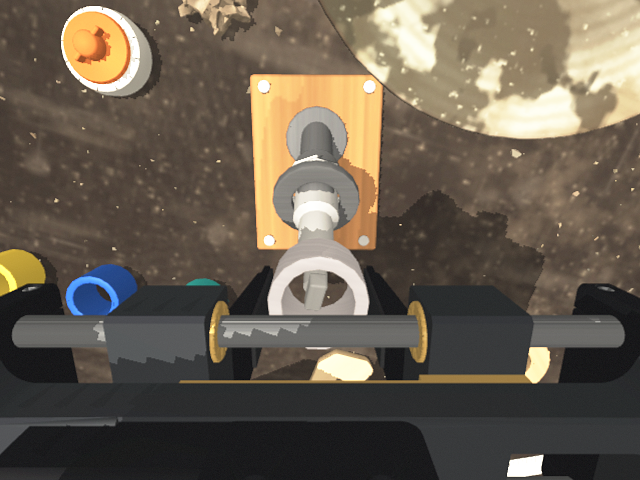

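View pics/s15z.png

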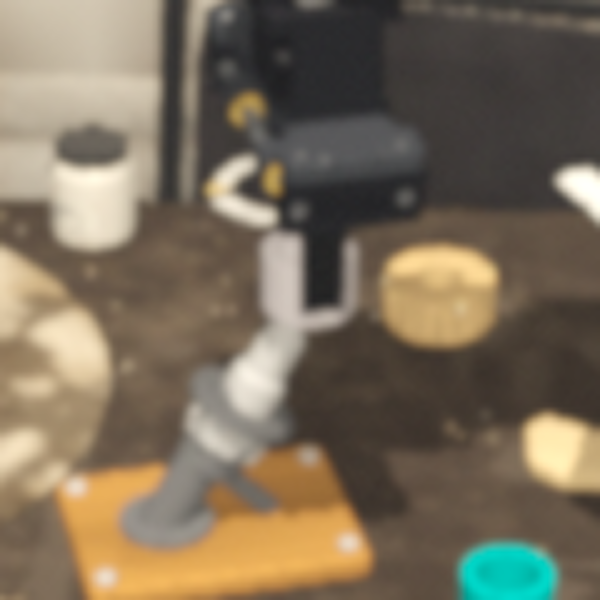

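```bash
python3 -m handwheel '[{"travel":[1,0.3,-4],"roll":0},{"travel":[2,0.6,-7],"roll":0},{"travel":[3,0.9,-10],"roll":0},{"travel":[3,0.9,-10],"roll":0}]'
```

```text
t: 13.8
eef_pos: [470.4, -40.3, 112.8]
tcp_rot: [-0.375, 1.569, 3.066]
ft_force: [-4.6, -0.4, 0.4]
opening: 0.496
```

```bash
python3 -m handwheel '[{"travel":[-1,0,0],"roll":0},{"travel":[-1,0,0],"roll":0},{"travel":[-1,0,0],"roll":0},{"travel":[-1,0,0],"roll":0},{"travel":[-1,0,0],"roll":0},{"travel":[-1,0,0],"roll":0}]' -1; python3 - <<'E'
from h import *
im2,_=snap('side','s16');im,P=snap('wrist','w16')
s=env.state(); print(s['eef_pos'],s['t'],s['opening'],s['ft_force'])
cv2.imwrite('pics/s16z.png',cv2.resize(im2[150:270,260:380,::-1],None,fx=5,fy=5,interpolation=cv2.INTER_CUBIC))
E
```

```text
t: 14.4
eef_pos: [470.2, -40.4, 113.2]
tcp_rot: [2.078, 1.571, -0.764]
ft_force: [-0.5, 0.0, 0.6]
opening: 0.938
[470.16509763 -40.4128412  113.15855438] 14.5 0.9891696969866653 [0.58969951 0.07076086 0.61277903]
```

View pics/w16.png

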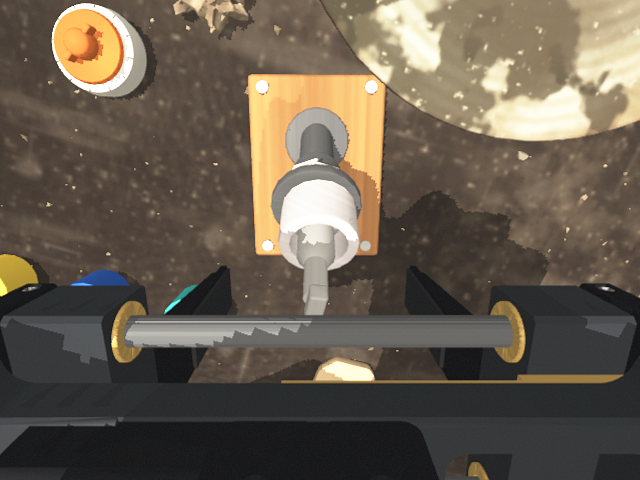

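View pics/s16z.png

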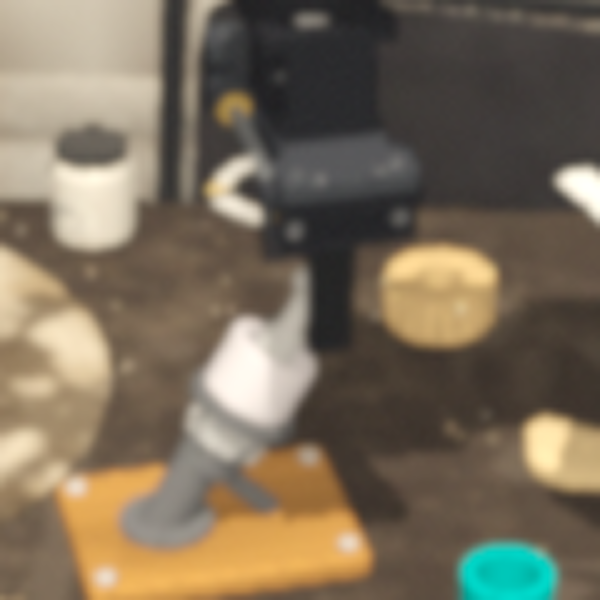

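```bash
python3 -m handwheel '[{"travel":[0,0,45],"roll":0},{"travel":[0,0,90],"roll":0},{"travel":[-15,-48,90],"roll":0},{"travel":[-30,-95,90],"roll":0},{"travel":[-45,-140,90],"roll":0},{"travel":[-60,-185,80],"roll":0},{"travel":[-68,-218,40],"roll":0},{"travel":[-68,-218,7],"roll":0}]' -1;python3 -m handwheel '[{"travel":[0,0,0],"roll":0},{"travel":[0,0,0],"roll":0}]' ; python3 - <<'E'
from h import *
im,P=snap('wrist','w17')
s=env.state(); print(s['eef_pos'],s['t'],s['opening'],s['ft_force'])
E
```

```text
t: 15.3
eef_pos: [401.6, -261.8, 119.4]
tcp_rot: [2.005, 1.568, -0.84]
ft_force: [0.5, -0.5, -0.8]
opening: 0.997
t: 15.5
eef_pos: [402.2, -258.2, 120.6]
tcp_rot: [-1.003, 1.57, 2.439]
ft_force: [0.8, -0.5, 0.9]
opening: 1.002
[ 402.77300971 -258.31358272  121.38887102] 15.55 0.9986889826661045 [ 0.13596167 -0.18751558  0.36744826]
```

View pics/w17.png

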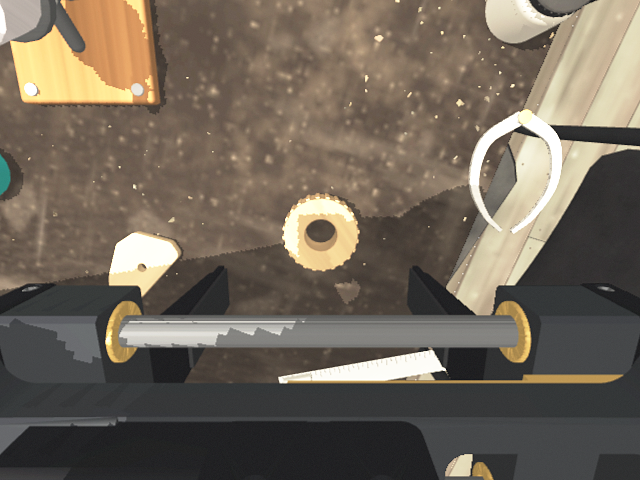

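```bash
python3 - <<'E'
from h import *
W=L('w17'); s=W['im'][:,:,::-1]
cv2.imwrite('pics/w17z.png',cv2.resize(s[185:280,275:370],None,fx=6,fy=6,interpolation=cv2.INTER_CUBIC))
for u,v in [(320.5,231),(321,234)]: print(at_z(W,u,v,30))
E
```

```text
[ 403.63881441 -260.47421839   30.        ]
[ 401.24679643 -261.66851207   30.        ]
```

View pics/w17z.png

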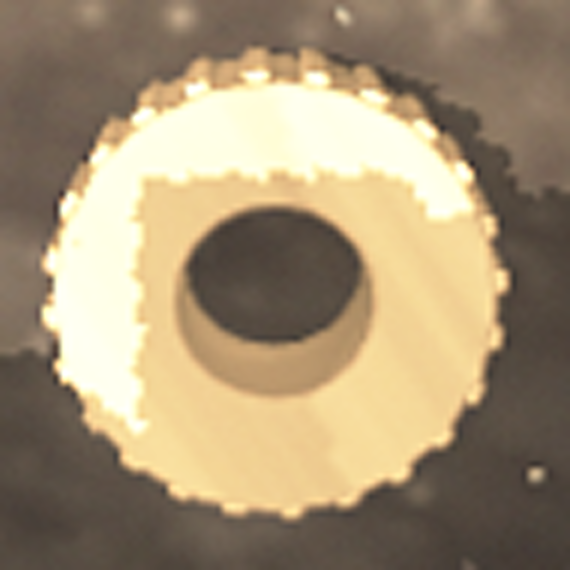

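```bash
python3 -m handwheel '[{"travel":[-1,-3,-45],"roll":0},{"travel":[-1,-3,-90],"roll":0},{"travel":[-1,-3,-120],"roll":0},{"travel":[-1,-3,-135],"roll":0},{"travel":[-1,-3,-135],"roll":0}]' -1;python3 -m handwheel '[{"travel":[0,0,0],"roll":0},{"travel":[0,0,0],"roll":0},{"travel":[0,0,0],"roll":0},{"travel":[0,0,0],"roll":0},{"travel":[0,0,0],"roll":0},{"travel":[0,0,0],"roll":0}]' 1
```

```text
t: 16.05
eef_pos: [401.7, -260.9, -15.0]
tcp_rot: [-0.938, 1.57, 2.504]
ft_force: [-0.1, 0.4, 0.4]
opening: 0.998
t: 16.65
eef_pos: [401.3, -261.5, -14.3]
tcp_rot: [2.119, 1.57, -0.723]
ft_force: [-0.5, 0.6, 7.9]
opening: 0.653
```

```bash
python3 -m handwheel '[{"travel":[0,0,0],"roll":0},{"travel":[0,0,30],"roll":0},{"travel":[0,0,80],"roll":0},{"travel":[0,0,130],"roll":0},{"travel":[0,20,175],"roll":0},{"travel":[15,65,190],"roll":0},{"travel":[30,112,190],"roll":0},{"travel":[45,160,190],"roll":0}]';python3 -m handwheel '[{"travel":[20,45,0],"roll":0},{"travel":[20,60,0],"roll":0},{"travel":[20,60,0],"roll":0},{"travel":[20,60,0],"roll":0},{"travel":[20,60,0],"roll":0}]'; python3 - <<'E'
from h import *
im,P=snap('wrist','w18');im2,_=snap('side','s18')
s=env.state(); print(s['eef_pos'],s['t'],s['opening'],s['ft_force'])
cv2.imwrite('pics/s18z.png',cv2.resize(im2[150:270,260:380,::-1],None,fx=5,fy=5,interpolation=cv2.INTER_CUBIC))
E
```

```text
t: 17.45
eef_pos: [446.2, -100.3, 176.0]
tcp_rot: [2.437, 1.569, -0.406]
ft_force: [1.1, -1.5, -2.8]
opening: 0.656
t: 17.95
eef_pos: [465.8, -42.6, 175.1]
tcp_rot: [0.451, 1.57, -2.391]
ft_force: [0.1, -0.9, -1.6]
opening: 0.656
[465.90393793 -42.6764769  175.14427089] 18.05 0.6514974422853489 [-0.86176958 -0.46447821 -2.30083093]
```

View pics/w18.png

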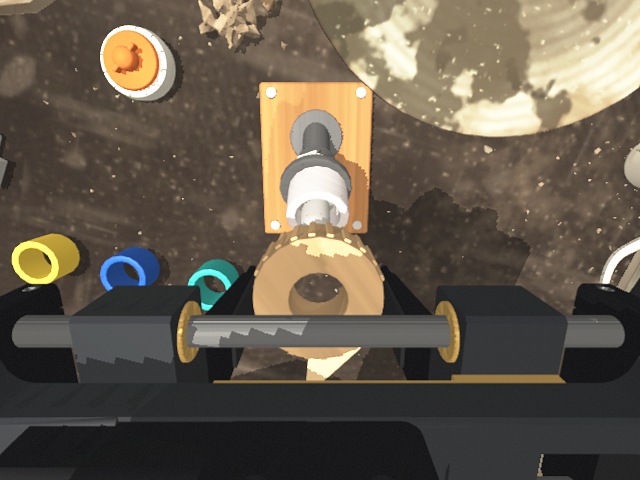

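View pics/s18z.png

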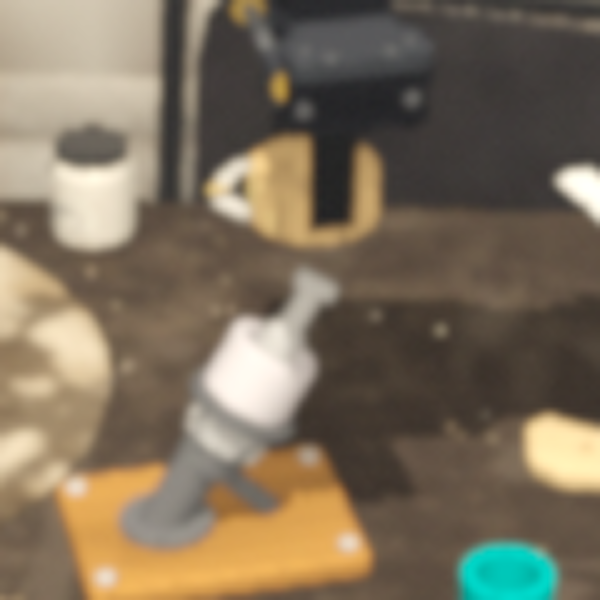

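```bash
python3 -m handwheel '[{"travel":[0.3,1,-20],"roll":0},{"travel":[0.3,1,-28],"roll":0},{"travel":[0.3,1,-34],"roll":0},{"travel":[0.3,1,-38],"roll":0},{"travel":[0.3,1,-41],"roll":0},{"travel":[0.3,1,-41],"roll":0}]'; python3 - <<'E'
from h import *
im,P=snap('wrist','w19')
s=env.state(); print(s['eef_pos'],s['t'],s['opening'],s['ft_force'])
E
```

```text
t: 18.65
eef_pos: [466.3, -40.7, 134.0]
tcp_rot: [-0.182, 1.571, -3.024]
ft_force: [0.1, 0.3, -1.2]
opening: 0.649
[466.45530253 -40.72686251 134.28945391] 18.7 0.6532044878578024 [-0.02298303  0.26725115 -1.74387389]
```

View pics/w19.png

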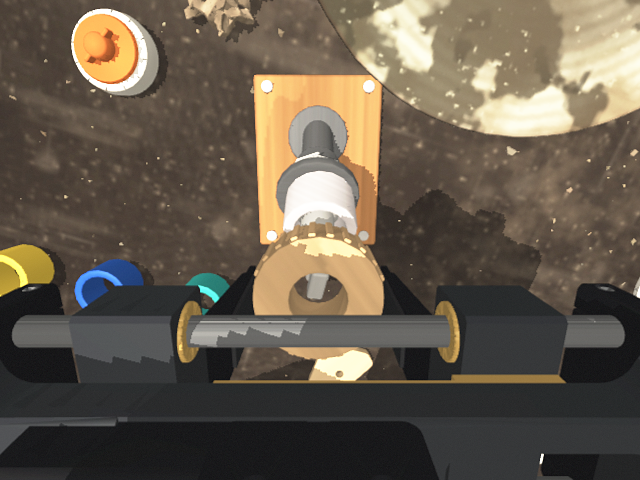

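```bash
python3 -m handwheel '[{"travel":[0,0,-3],"roll":0},{"travel":[0,0,-5],"roll":0},{"travel":[0,0,-7],"roll":0},{"travel":[0,0,-7],"roll":0}]'
```

```text
t: 19.1
eef_pos: [466.2, -40.6, 126.9]
tcp_rot: [-0.266, 1.57, -3.108]
ft_force: [-0.2, 0.4, -2.3]
opening: 0.659
```

Bottom at ≈141 mm with no contact; release.

```bash
python3 -m handwheel '[{"travel":[0,0,0],"roll":0},{"travel":[0,0,0],"roll":0},{"travel":[0,0,0],"roll":0},{"travel":[0,0,0],"roll":0},{"travel":[0,0,0],"roll":0}]' -1; python3 - <<'E'
from h import *
im2,_=snap('side','s20');im,P=snap('wrist','w20')
s=env.state(); print(s['eef_pos'],s['t'],s['opening'],s['ft_force'])
cv2.imwrite('pics/s20z.png',cv2.resize(im2[150:270,260:380,::-1],None,fx=5,fy=5,interpolation=cv2.INTER_CUBIC))
E
```

```text
t: 19.6
eef_pos: [466.4, -40.7, 127.2]
tcp_rot: [2.282, 1.571, -0.559]
ft_force: [-0.2, -0.7, 0.2]
opening: 0.982
[466.37621502 -40.66363267 127.21239116] 19.7 0.9959027403126401 [-0.19825186  0.32206516 -0.29839893]
```

View pics/w20.png

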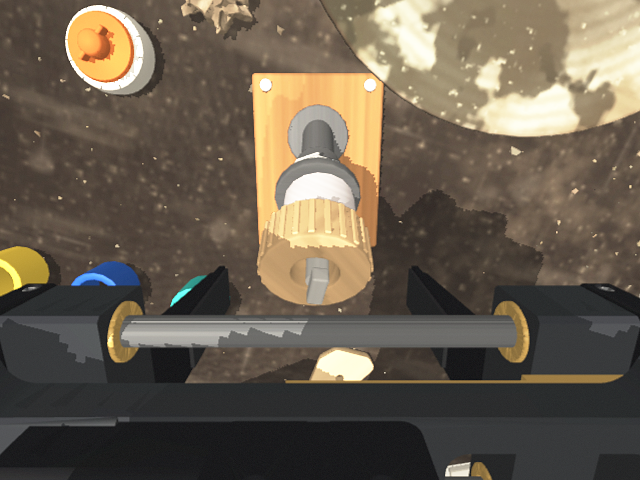

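View pics/s20z.png

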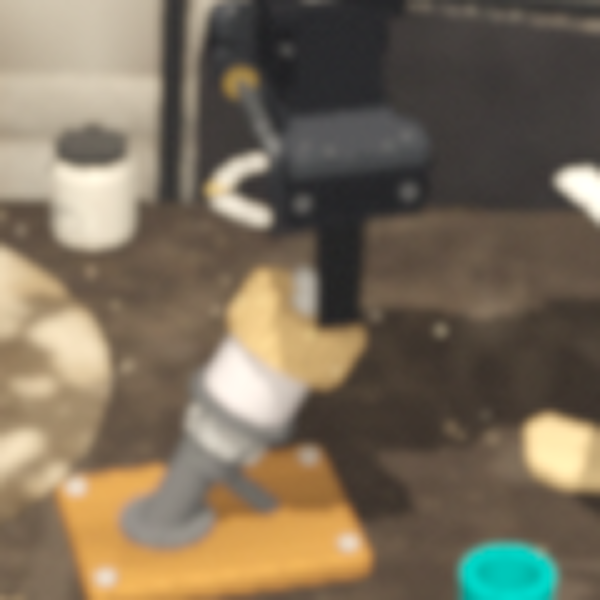

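```bash
python3 -m handwheel '[{"travel":[0,0,45],"roll":0},{"travel":[-10,-3,70],"roll":0},{"travel":[-38,-12,70],"roll":0},{"travel":[-38,-12,70],"roll":0},{"travel":[-38,-12,70],"roll":0},{"travel":[-38,-12,70],"roll":0}]' -1; python3 - <<'E'
from h import *
im,P=snap('wrist','w21'); print(np.array(P['world_from_camera']).round(4))
s=env.state(); print(s['eef_pos'],s['t'])
cv2.imwrite('pics/w21z.png',cv2.resize(im[150:270,260:380,::-1],None,fx=5,fy=5,interpolation=cv2.INTER_CUBIC))
E
```

```text
t: 20.3
eef_pos: [428.9, -52.7, 197.0]
tcp_rot: [2.428, 1.571, -0.414]
ft_force: [0.3, -0.7, -0.5]
opening: 0.998
[[ 2.959000e-01  9.240000e-01  2.422000e-01  4.956255e+02]
 [-9.552000e-01  2.860000e-01  7.600000e-02 -3.216860e+01]
 [ 9.000000e-04 -2.539000e-01  9.672000e-01  3.922910e+02]
 [ 0.000000e+00  0.000000e+00  0.000000e+00  1.000000e+00]]
[428.89898494 -52.58278862 196.89077618] 20.35
```

View pics/w21z.png

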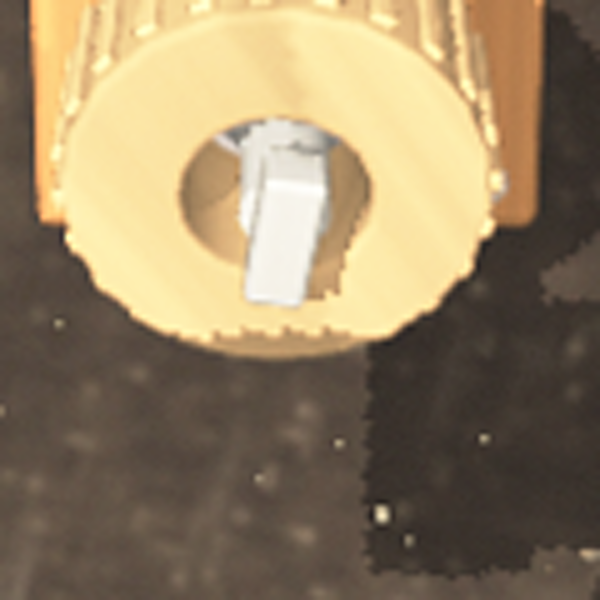

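```bash
cat > head.py <<'E'
from h import *
from scipy.optimize import least_squares
W=L('w21'); yaw=np.radians(17.12)
c,s=np.cos(yaw),np.sin(yaw); Rz=np.array([[c,-s,0],[s,c,0],[0,0,1]])
t=np.radians(30); Ry=np.array([[np.cos(t),0,-np.sin(t)],[0,1,0],[np.sin(t),0,np.cos(t)]])  # z-> (-sin,0,cos)
RA=Rz@Ry
if __name__=='__main__':
    obs=np.array([(265,183),(324,186),(299,304),(247,300)])/5+[260-.4,150-.4]
    def f(p):
        ca,sa=np.cos(p[0]),np.sin(p[0]); r=[]
        for (x,y),o in zip([(11,4.5),(11,-4.5),(-11,-4.5),(-11,4.5)],obs):
            q=np.array([p[1],p[2],152.5])+RA@np.array([ca*x-sa*y,sa*x+ca*y,0]); r+=list(proj(W,q)-o)
        return r
    r=least_squares(f,[-.3,464,-42]); print(r.x,np.array(r.fun).round(2))
    def g(p):
        ca,sa=np.cos(p[0]),np.sin(p[0]); r=[]
        for (x,y),o in zip([(11,4.5),(11,-4.5),(-11,-4.5),(-11,4.5)],obs):
            q=p[1:4]+RA@np.array([ca*x-sa*y,sa*x+ca*y,0]); r+=list(proj(W,q)-o)
        return r
    r=least_squares(g,[-.3,464,-42,152]); print(r.x,np.array(r.fun).round(2))
    for k in (0,8): print(proj(W,RA@[0,0,-k]+r.x[1:4]))
    print('RA x',RA[:,0],'z',RA[:,2])
E
python3 head.py
```

```text
[-1.37727248e-01  4.62214857e+02 -4.16003968e+01] [-0.69 -1.02  0.68 -0.11  1.    0.89 -0.98  0.36]
[-1.40293503e-01  4.59947337e+02 -4.22454364e+01  1.35776745e+02] [-0.35 -0.21  0.14  0.62  0.71  0.02 -0.48 -0.46]
[316.30363239 198.58856139]
[316.33767072 192.06385507]
RA x [0.82765209 0.25493531 0.5       ] z [-0.47784516 -0.14718697  0.8660254 ]
```

```bash
python3 -m handwheel '[{"travel":[-2,45,0],"roll":-8},{"travel":[-4,90,0],"roll":-16},{"travel":[-6,135,0],"roll":-24},{"travel":[-8,180,0],"roll":-28},{"travel":[-10,228,0],"roll":-28},{"travel":[-12,276,0],"roll":-28},{"travel":[-14,320,-20],"roll":-28},{"travel":[-16,361,-40],"roll":-28}]' -1; python3 -m handwheel '[{"travel":[0,0,-30],"roll":0},{"travel":[0,0,-57],"roll":0},{"travel":[0,0,-57],"roll":0},{"travel":[0,0,-57],"roll":0},{"travel":[0,0,-57],"roll":0}]' -1; python3 - <<'E'
from h import *
im,P=snap('wrist','w22'); print(np.array(P['world_from_camera']).round(4))
s=env.state(); print(s['eef_pos'],s['t'])
cv2.imwrite('pics/w22z.png',cv2.resize(im[160:280,260:380,::-1],None,fx=5,fy=5,interpolation=cv2.INTER_CUBIC))
E
```

```text
t: 21.15
eef_pos: [412.4, 311.2, 156.6]
tcp_rot: [-2.464, 1.57, 0.489]
ft_force: [1.4, -0.4, 0.3]
opening: 1.005
t: 21.65
eef_pos: [413.1, 308.6, 101.3]
tcp_rot: [-2.476, 1.569, 0.477]
ft_force: [0.1, 0.0, -0.7]
opening: 1.001
[[-1.874000e-01  9.505000e-01  2.478000e-01  4.814651e+02]
 [-9.823000e-01 -1.813000e-01 -4.750000e-02  2.945383e+02]
 [-2.000000e-04 -2.523000e-01  9.677000e-01  2.966803e+02]
 [ 0.000000e+00  0.000000e+00  0.000000e+00  1.000000e+00]]
[413.13535885 308.55397401 101.45552199] 21.7
```

View pics/w22.png

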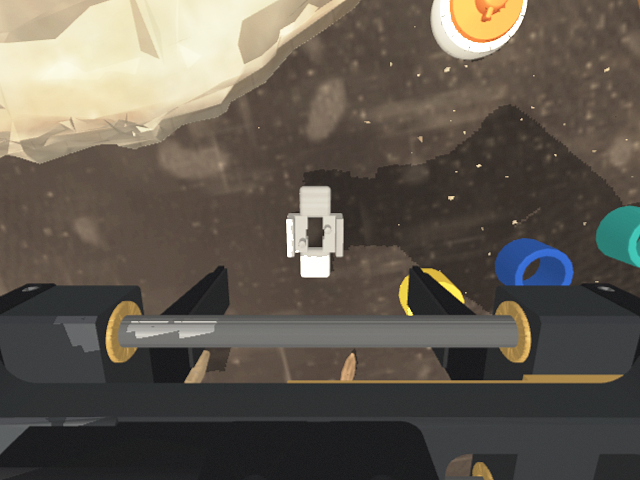

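View pics/w22z.png

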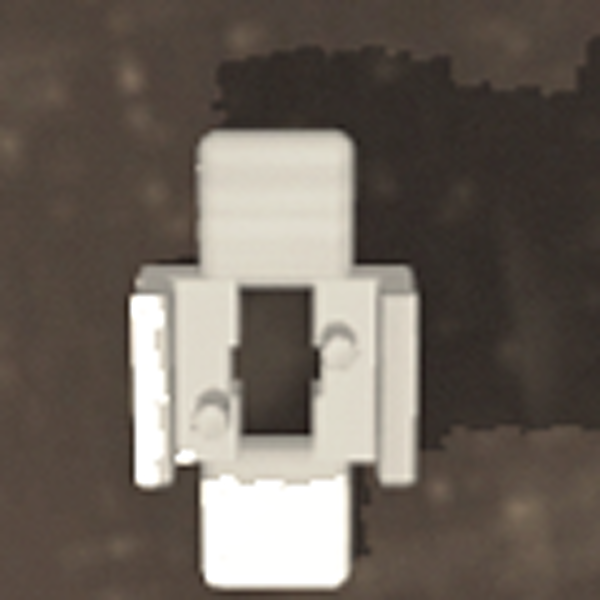

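```bash
python3 - <<'E'
from h import *
W=L('w22')
f=lambda x,y:(x/5+260-.4,y/5+160-.4)
print('slot',at_z(W,*f(277,360),12))
a=at_z(W,*f(277,131),12); b=at_z(W,*f(276,588),12); print(a,b,(a+b)/2,np.degrees(np.arctan2(*(a-b)[[1,0]])))
print('cheek tops z38 L/R', at_z(W,*f(152,390),38),at_z(W,*f(400,387),38), 'z26', at_z(W,*f(152,390),26),at_z(W,*f(400,387),26))
E
```

```text
slot [414.3506193  309.86945053  12.        ]
[452.33326145 302.54118484  12.        ] [373.87252067 317.85834813  12.        ] [413.10289106 310.19976648  12.        ] -11.046392247441608
cheek tops z38 L/R [419.41302859 328.41633717  38.        ] [412.68192218 290.5578503   38.        ] z26 [416.53447513 329.98791704  26.        ] [409.49111733 290.37320101  26.        ]
```

```bash
python3 -m handwheel '[{"travel":[0.3,1.5,-45],"roll":0},{"travel":[0.3,1.5,-90],"roll":0},{"travel":[0.3,1.5,-110],"roll":0},{"travel":[0.3,1.5,-117.5],"roll":0},{"travel":[0.3,1.5,-117.5],"roll":0}]' -1;python3 -m handwheel '[{"travel":[0,0,0],"roll":0},{"travel":[0,0,0],"roll":0},{"travel":[0,0,0],"roll":0},{"travel":[0,0,0],"roll":0},{"travel":[0,0,0],"roll":0},{"travel":[0,0,0],"roll":0},{"travel":[0,0,0],"roll":0},{"travel":[0,0,0],"roll":0}]' 1
```

```text
t: 22.2
eef_pos: [413.0, 309.8, -17.1]
tcp_rot: [2.876, 1.571, -0.455]
ft_force: [-0.5, -0.6, 0.1]
opening: 0.998
t: 23.0
eef_pos: [412.7, 309.9, -17.3]
tcp_rot: [-2.815, 1.571, 0.138]
ft_force: [-0.8, 0.8, 1.8]
opening: 0.479
```

```bash
python3 -m handwheel '[{"travel":[0,0,40],"roll":0},{"travel":[0,0,88],"roll":0},{"travel":[0,-10,136],"roll":7},{"travel":[0,-35,175],"roll":14},{"travel":[3,-80,192],"roll":21},{"travel":[5,-128,192],"roll":21},{"travel":[8,-176,192],"roll":21},{"travel":[11,-224,192],"roll":21}]'; python3 -m handwheel '[{"travel":[3,-45,0],"roll":0},{"travel":[6,-90,0],"roll":0},{"travel":[10,-133,0],"roll":0},{"travel":[10,-133,0],"roll":0},{"travel":[10,-133,0],"roll":0},{"travel":[10,-133,0],"roll":0}]'; python3 - <<'E'
from h import *
im,P=snap('wrist','w23'); im2,_=snap('side','s23'); print(np.array(P['world_from_camera']).round(4))
s=env.state(); print(s['eef_pos'],s['t'],s['opening'],s['ft_force'])
cv2.imwrite('pics/s23z.png',cv2.resize(im2[150:270,260:380,::-1],None,fx=5,fy=5,interpolation=cv2.INTER_CUBIC))
E
```

```text
t: 23.8
eef_pos: [423.2, 84.1, 174.8]
tcp_rot: [2.558, 1.57, -0.406]
ft_force: [1.6, -0.3, -1.8]
opening: 0.482
t: 24.4
eef_pos: [433.3, -46.5, 174.5]
tcp_rot: [-0.517, 1.57, 2.803]
ft_force: [-0.6, 0.7, -0.6]
opening: 0.482
[[ 1.779000e-01  9.517000e-01  2.502000e-01  5.022033e+02]
 [-9.841000e-01  1.719000e-01  4.580000e-02 -3.443130e+01]
 [ 5.000000e-04 -2.544000e-01  9.671000e-01  3.697361e+02]
 [ 0.000000e+00  0.000000e+00  0.000000e+00  1.000000e+00]]
[433.4623174  -46.11487865 174.61159645] 24.5 0.4830849875530673 [-0.42051327 -0.22785844 -1.29544973]
```

View pics/w23.png

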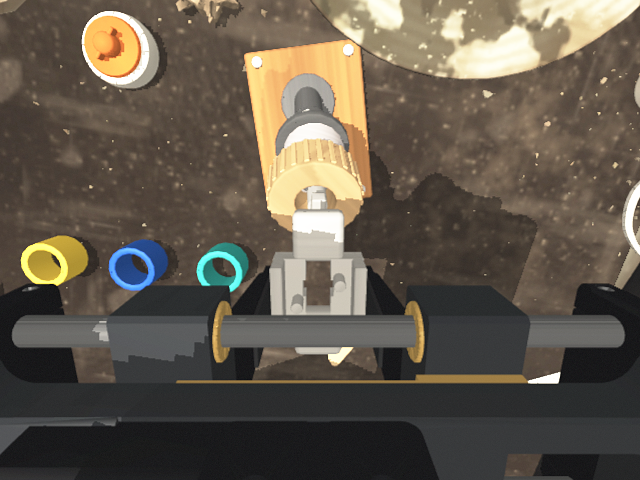

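View pics/s23z.png

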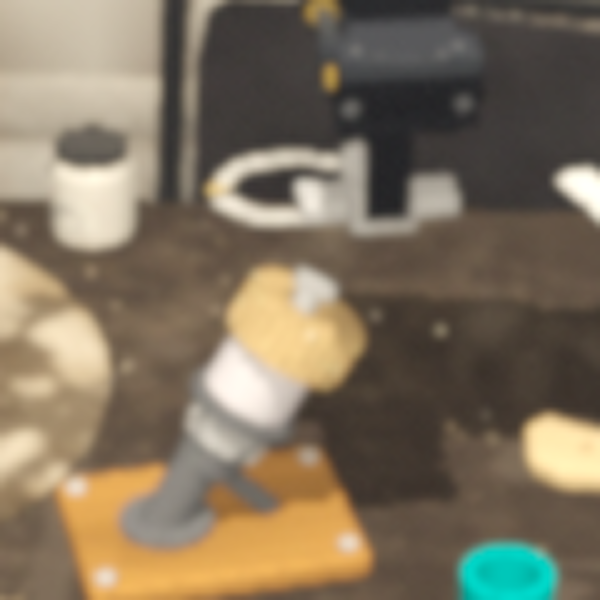

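```bash
python3 -m handwheel '[{"travel":[0,0,-20],"roll":0},{"travel":[0,0,-34],"roll":0},{"travel":[0,0,-40],"roll":0},{"travel":[0,0,-44],"roll":0}]'; python3 -m handwheel '[{"travel":[0,0,-4],"roll":0},{"travel":[0,0,-8],"roll":0},{"travel":[0,0,-10],"roll":0}]'; python3 - <<'E'
from h import *
im2,_=snap('side','s24')
s=env.state(); print(s['eef_pos'],s['t'],s['opening'],s['ft_force'])
cv2.imwrite('pics/s24z.png',cv2.resize(im2[150:270,260:380,::-1],None,fx=5,fy=5,interpolation=cv2.INTER_CUBIC))
E
```

```text
t: 24.9
eef_pos: [432.9, -46.2, 130.6]
tcp_rot: [-0.262, 1.569, 3.059]
ft_force: [-5.2, -0.4, 9.8]
opening: 0.477
t: 25.2
eef_pos: [433.4, -46.2, 121.1]
tcp_rot: [-0.474, 1.571, 2.847]
ft_force: [-5.1, 1.5, 8.5]
opening: 0.482
[433.42078743 -46.20884074 120.90377325] 25.25 0.48092209563262 [-4.6106294   0.50418909  7.19940482]
```

View pics/s24z.png

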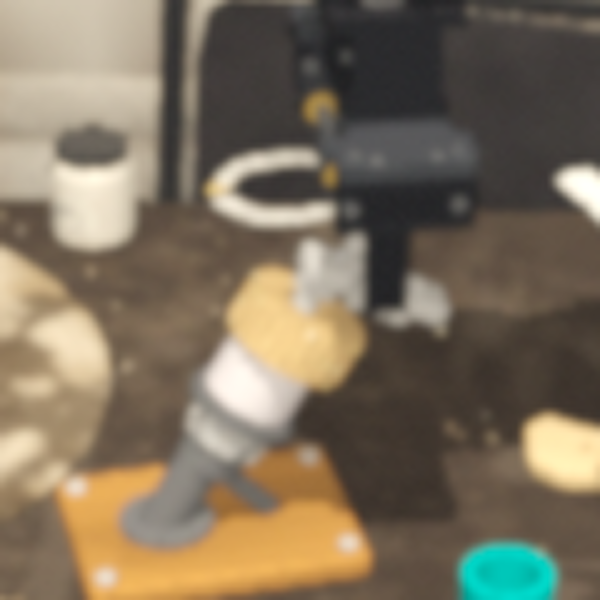

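```bash
python3 -m handwheel '[{"travel":[-2,0,20],"roll":0},{"travel":[-2,0,45],"roll":0},{"travel":[16.5,0,45],"roll":0},{"travel":[16.5,0,34],"roll":0},{"travel":[16.5,0,30],"roll":0},{"travel":[16.5,0,30],"roll":0},{"travel":[16.5,0,30],"roll":0}]'; python3 - <<'E'
from h import *
im,P=snap('wrist','w25');im2,_=snap('side','s25'); im3,_=snap('scene','c25')
s=env.state(); print(s['eef_pos'],s['t'],s['opening'],s['ft_force'])
cv2.imwrite('pics/s25z.png',cv2.resize(im2[150:270,260:380,::-1],None,fx=5,fy=5,interpolation=cv2.INTER_CUBIC))
cv2.imwrite('pics/w25z.png',cv2.resize(im[160:360,220:420,::-1],None,fx=3,fy=3,interpolation=cv2.INTER_CUBIC))
E
```

```text
t: 25.95
eef_pos: [449.5, -46.9, 150.2]
tcp_rot: [-0.363, 1.569, 2.956]
ft_force: [0.1, 0.0, -1.6]
opening: 0.486
[449.98607547 -47.18624782 150.67642489] 26.1 0.4801503472237788 [-0.45371486 -0.15955908 -1.43231756]
```

View pics/s25z.png

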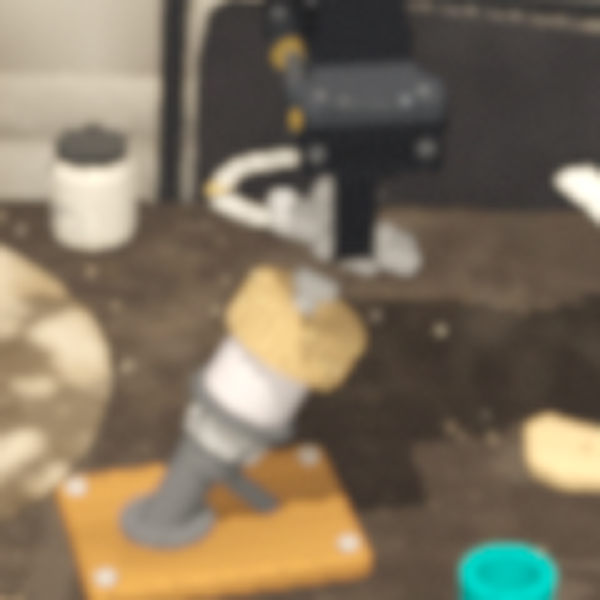

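View pics/w25z.png

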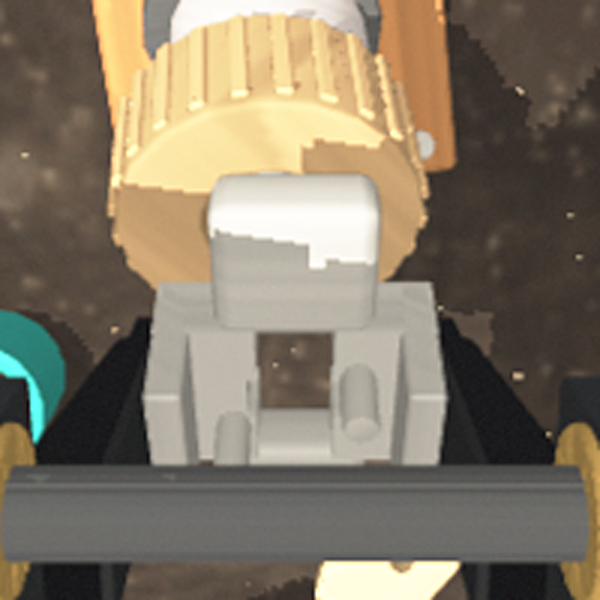

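```bash
python3 - <<'E'
from h import *
from scipy.optimize import least_squares
W=L('w25'); T=np.array(W['world_from_camera']); jaw=T[:3,0]; jaw=jaw*[1,1,0]; jaw/=np.linalg.norm(jaw); fx=np.array([-jaw[1],jaw[0],0]); print('ring x dir yaw',np.degrees(np.arctan2(fx[1],fx[0])))
tcp=np.array([449.8,-47.0,150.4])
pts=[(39.5,12,219.3),(14,12,269.7),(-14,12,311.4),(-14,0,295.7)]
def f(p):
    th,px,pz=p; r=[]
    for x,z,v in pts:
        dx,dz=x,z-17
        q=tcp+[0,0,34]+fx*(px+dx*np.cos(th)-dz*np.sin(th))+np.array([0,0,pz+dx*np.sin(th)+dz*np.cos(th)])
        r.append(proj(W,q)[1]-v)
    return r
r=least_squares(f,[.5,0,0]); print(np.degrees(r.x[0]),r.x[1:],np.array(r.fun))
r2=least_squares(lambda p:f([p[0],p[1],0]),[.5,0]); print(np.degrees(r2.x[0]),r2.x[1:],r2.fun)
E
```

```text
ring x dir yaw 10.233777920467832
19.823301427382887 [ 2.32560066 15.50068058] [ 0.56441369 -1.16279747  1.02185243 -0.45110379]
13.74321180735899 [-3.0709483] [ 1.79451253 -2.49068447 -0.53913495  1.1343181 ]
```

```bash
python3 -m handwheel '[{"travel":[-4,-0.4,0],"roll":0},{"travel":[-1,0.5,-5.5],"roll":0},{"travel":[1,1.1,-9.5],"roll":0},{"travel":[3.2,1.8,-13],"roll":0},{"travel":[4.1,2.1,-14.7],"roll":0},{"travel":[4.1,2.1,-14.7],"roll":0}]'; python3 - <<'E'
from h import *
im,P=snap('wrist','w26');im2,_=snap('side','s26')
s=env.state(); print(s['eef_pos'],s['t'],s['opening'],s['ft_force'])
cv2.imwrite('pics/s26z.png',cv2.resize(im2[150:270,260:380,::-1],None,fx=5,fy=5,interpolation=cv2.INTER_CUBIC))
cv2.imwrite('pics/w26z.png',cv2.resize(im[160:360,220:420,::-1],None,fx=3,fy=3,interpolation=cv2.INTER_CUBIC))
E
```

```text
t: 26.7
eef_pos: [454.3, -45.0, 135.6]
tcp_rot: [-0.223, 1.57, 3.096]
ft_force: [-1.0, 0.6, -1.9]
opening: 0.482
[454.24670317 -45.07459326 135.90552381] 26.8 0.4794559750573819 [ 0.27109961  0.50465527 -1.84951205]
```

View pics/s26z.png

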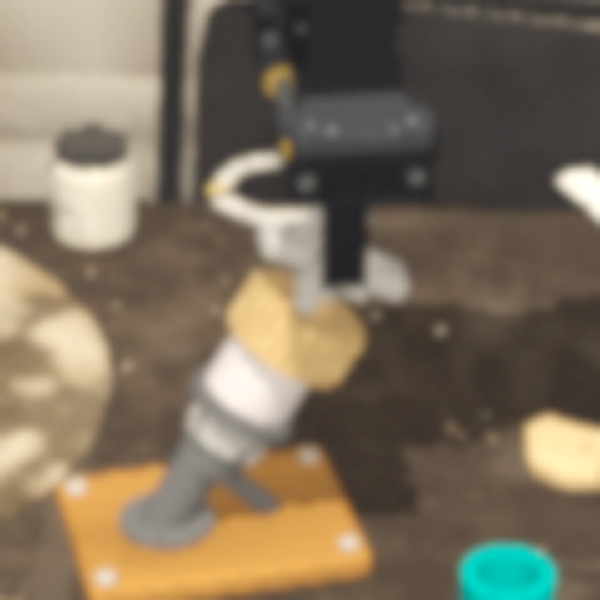

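View pics/w26z.png

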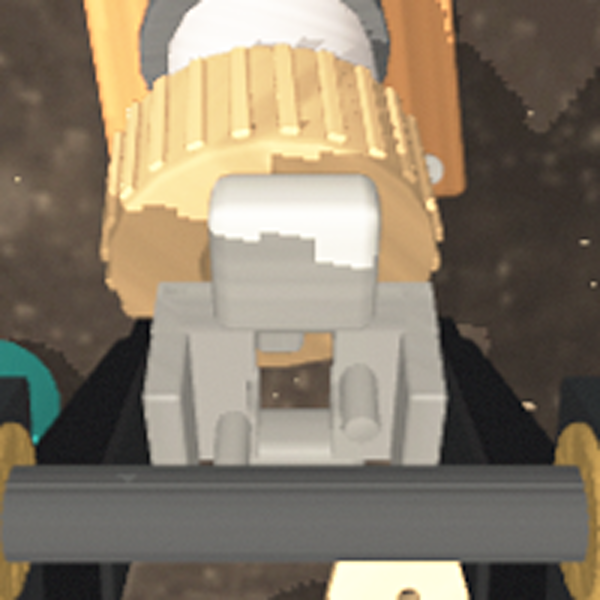

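```bash
python3 -m handwheel '[{"travel":[-0.3,1.5,0],"roll":0},{"travel":[0.7,1.8,-1.7],"roll":0},{"travel":[1.6,2.1,-3.5],"roll":0},{"travel":[2.6,2.4,-5.2],"roll":0},{"travel":[3.5,2.7,-6.9],"roll":0},{"travel":[3.5,2.7,-6.9],"roll":0}]'; python3 - <<'E'
from h import *
im,P=snap('wrist','w27');im2,_=snap('side','s27')
s=env.state(); print(s['eef_pos'],s['t'],s['opening'],s['ft_force'],s['moment'])
cv2.imwrite('pics/s27z.png',cv2.resize(im2[150:270,260:380,::-1],None,fx=5,fy=5,interpolation=cv2.INTER_CUBIC))
cv2.imwrite('pics/w27z.png',cv2.resize(im[160:360,220:420,::-1],None,fx=3,fy=3,interpolation=cv2.INTER_CUBIC))
E
```

```text
t: 27.4
eef_pos: [457.8, -42.3, 128.8]
tcp_rot: [-0.177, 1.57, -3.141]
ft_force: [-0.5, 0.0, -1.7]
opening: 0.482
[457.73209367 -42.37903238 129.0043393 ] 27.5 0.4818025630233446 [ 0.51855523  0.54716127 -1.73812657] [-0.02776262  0.02668842 -0.02737847]
```

View pics/w27z.png

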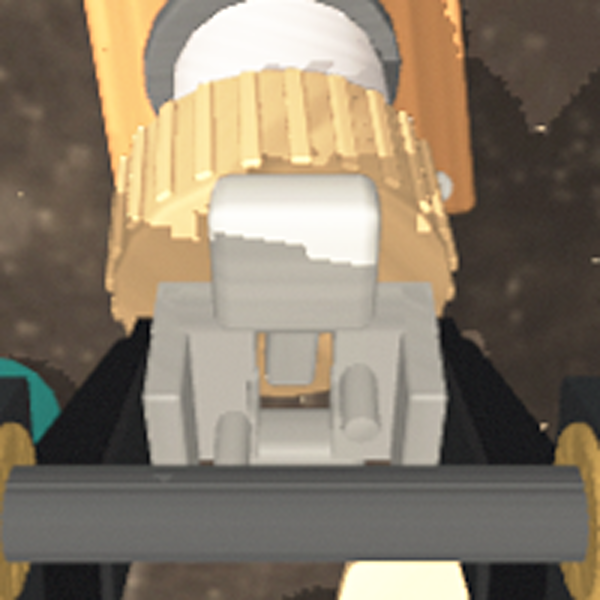

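```bash
python3 -m handwheel '[{"travel":[1.0,0.3,-1.7],"roll":0},{"travel":[1.9,0.6,-3.5],"roll":0},{"travel":[2.9,0.9,-5.2],"roll":0},{"travel":[3.8,1.2,-6.9],"roll":0},{"travel":[3.8,1.2,-6.9],"roll":0}]'; python3 - <<'E'
from h import *
im,P=snap('wrist','w28');im2,_=snap('side','s28')
s=env.state(); print(s['eef_pos'],s['t'],s['opening'],s['ft_force'],s['moment'])
cv2.imwrite('pics/s28z.png',cv2.resize(im2[150:270,260:380,::-1],None,fx=5,fy=5,interpolation=cv2.INTER_CUBIC))
cv2.imwrite('pics/w28z.png',cv2.resize(im[160:360,220:420,::-1],None,fx=3,fy=3,interpolation=cv2.INTER_CUBIC))
E
```

```text
t: 28.0
eef_pos: [461.6, -41.2, 121.9]
tcp_rot: [-0.15, 1.57, -3.115]
ft_force: [-0.3, -0.7, -1.4]
opening: 0.483
[461.55601592 -41.16722136 122.09402666] 28.1 0.4798775958290674 [ 0.04513108  0.31182187 -0.93431178] [-0.04783917  0.00723845  0.02588631]
```

View pics/w28z.png

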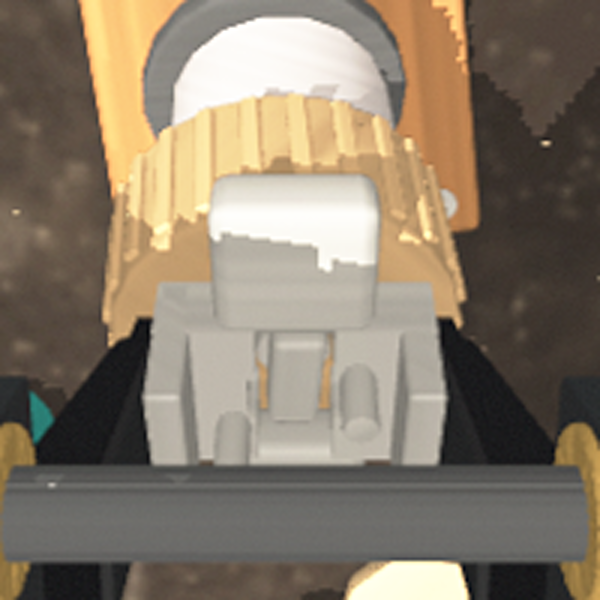

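View pics/s28z.png

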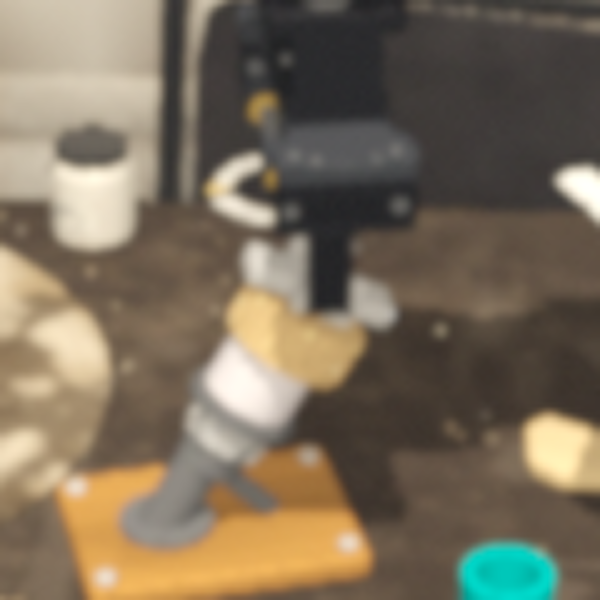

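```bash
for k in 1 2 3; do python3 -m handwheel '[{"travel":[0.5,0.15,-0.9],"roll":0},{"travel":[1.0,0.3,-1.7],"roll":0}]' | grep -E "eef|ft"; done
```

```text
eef_pos: [462.7, -40.9, 120.6]
ft_force: [-0.9, -0.5, 4.9]
eef_pos: [463.8, -40.6, 119.3]
ft_force: [-3.8, -0.3, 10.0]
eef_pos: [464.9, -40.3, 117.8]
ft_force: [-4.4, -0.0, 11.7]
```

```bash
for k in 1 2; do python3 -m handwheel '[{"travel":[0.5,0.15,-0.9],"roll":0},{"travel":[1.0,0.3,-1.8],"roll":0}]' | grep -E "eef|ft"; done; python3 - <<'E'
from h import *
im,P=snap('wrist','w29');im2,_=snap('side','s29')
s=env.state(); print(s['eef_pos'],s['t'],s['opening'],s['ft_force'],s['moment'])
cv2.imwrite('pics/s29z.png',cv2.resize(im2[150:270,260:380,::-1],None,fx=5,fy=5,interpolation=cv2.INTER_CUBIC))
cv2.imwrite('pics/w29z.png',cv2.resize(im[160:360,220:420,::-1],None,fx=3,fy=3,interpolation=cv2.INTER_CUBIC))
E
```

```text
eef_pos: [465.6, -40.0, 116.0]
ft_force: [-5.2, -0.7, 12.6]
eef_pos: [466.5, -39.7, 114.3]
ft_force: [-6.2, -1.2, 16.2]
[466.56510026 -39.72659342 114.15581274] 29.2 0.4848307349993408 [-4.07450145 -1.10492739 11.55773226] [0.13930337 0.48203763 0.04673773]
```

View pics/w29z.png

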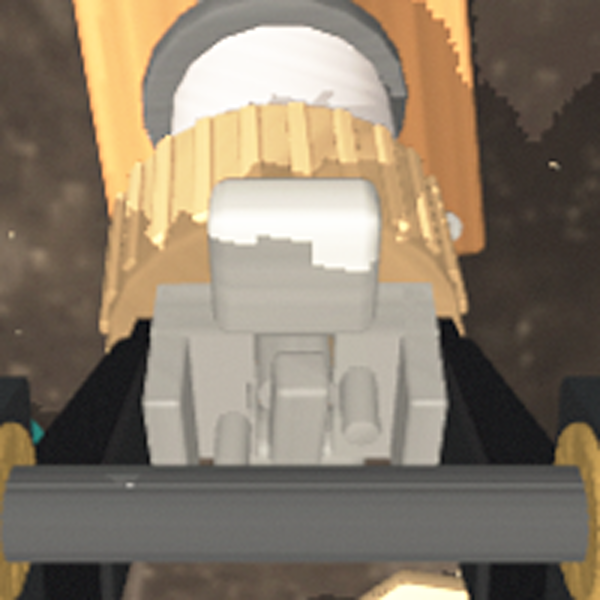

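View pics/s29z.png

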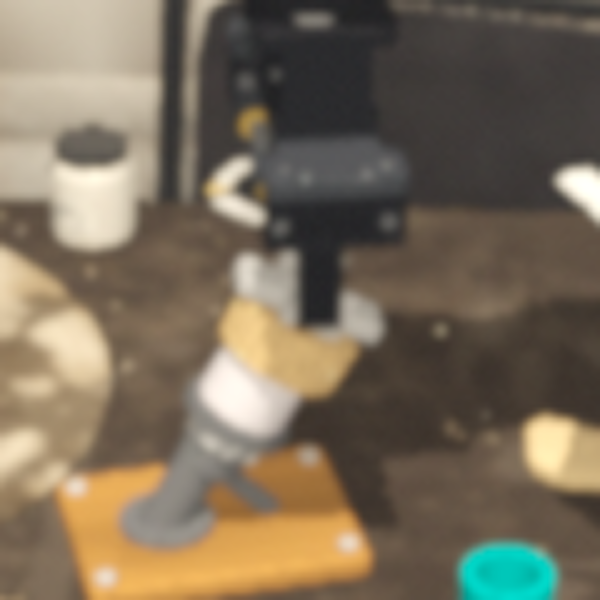

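```bash
python3 -m handwheel '[{"travel":[-2,-0.6,3.6],"roll":0},{"travel":[-4.3,-1.3,7.8],"roll":0},{"travel":[-4.3,-1.3,7.8],"roll":0}]' | grep -E "eef|ft"; python3 -m handwheel '[{"travel":[0,0,0],"roll":0},{"travel":[0,0,0],"roll":0},{"travel":[0,0,0],"roll":0}]' 0 | grep -E "eef|ft|op"; python3 - <<'E'
from h import *
im,P=snap('wrist','w30');im2,_=snap('side','s30')
s=env.state(); print(s['eef_pos'],s['t'],s['opening'],s['ft_force'],s['moment'])
cv2.imwrite('pics/s30z.png',cv2.resize(im2[150:270,260:380,::-1],None,fx=5,fy=5,interpolation=cv2.INTER_CUBIC))
cv2.imwrite('pics/w30z.png',cv2.resize(im[160:360,220:420,::-1],None,fx=3,fy=3,interpolation=cv2.INTER_CUBIC))
E
```

```text
eef_pos: [462.1, -41.1, 121.6]
ft_force: [-0.4, -0.1, -1.4]
eef_pos: [462.3, -41.0, 121.2]
ft_force: [0.1, -0.5, 1.1]
opening: 0.5
[462.26403603 -40.96316703 121.16520341] 29.9 0.50292063917362 [-1.10927271  0.03456981 -0.25076775] [ 0.00483792 -0.03541656  0.01354472]
```

View pics/w30z.png

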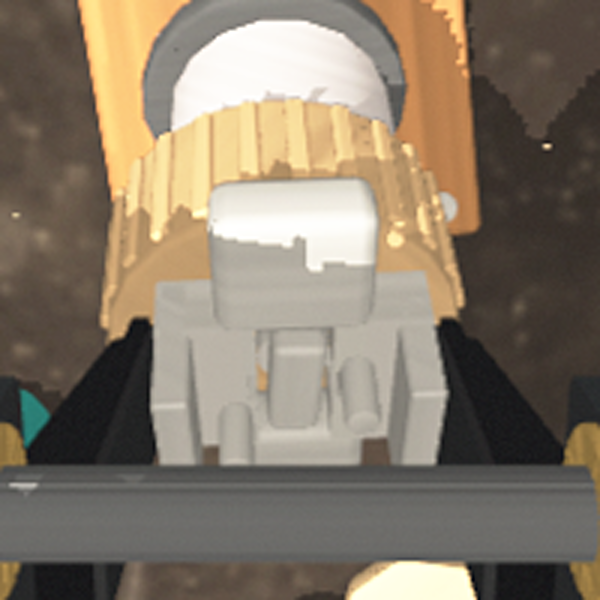

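View pics/s30z.png

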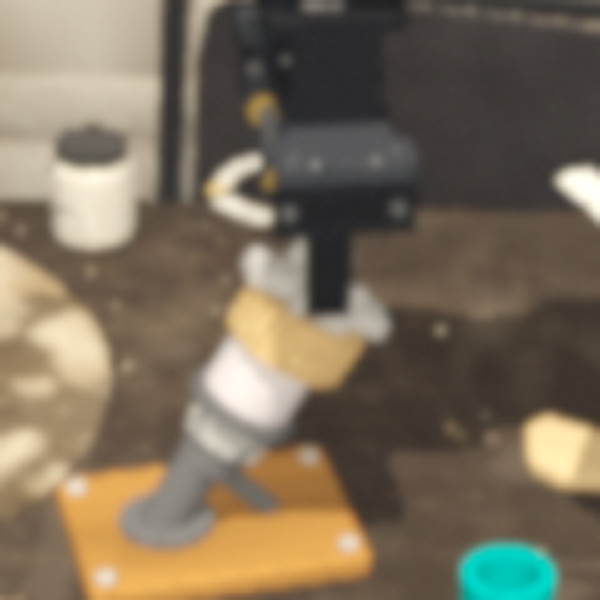

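```bash
python3 -m handwheel '[{"travel":[0.5,-0.3,-1.7],"roll":0},{"travel":[0.5,-0.3,-1.7],"roll":0},{"travel":[0.5,-0.3,-1.7],"roll":0},{"travel":[0.5,-0.3,-1.7],"roll":0}]' 1 | grep -E "eef|ft|op"; for k in 1 2 ; do python3 -m handwheel '[{"travel":[0.7,0.2,-1.3],"roll":0},{"travel":[1.4,0.4,-2.5],"roll":0},{"travel":[2.2,0.7,-3.9],"roll":0}]' | grep -E "eef|ft|op"; done
```

```text
eef_pos: [463.1, -41.3, 119.7]
ft_force: [2.1, 0.5, 2.8]
opening: 0.489
eef_pos: [464.7, -40.6, 116.2]
ft_force: [-5.1, 1.2, 15.7]
opening: 0.486
eef_pos: [466.5, -39.9, 112.6]
ft_force: [-8.3, -0.4, 22.0]
opening: 0.483
```

```bash
python3 -m handwheel '[{"travel":[0,0,0],"roll":-6},{"travel":[0,0,0],"roll":-12},{"travel":[0,0,0],"roll":-18}]' | grep -E "eef|ft|op"; python3 - <<'E'
from h import *
im,P=snap('wrist','w31');im2,_=snap('side','s31')
s=env.state(); print(s['eef_pos'],s['t'],s['opening'],s['ft_force'],s['moment'])
cv2.imwrite('pics/s31z.png',cv2.resize(im2[150:270,260:380,::-1],None,fx=5,fy=5,interpolation=cv2.INTER_CUBIC))
cv2.imwrite('pics/w31z.png',cv2.resize(im[160:360,220:420,::-1],None,fx=3,fy=3,interpolation=cv2.INTER_CUBIC))
E
```

```text
eef_pos: [464.6, -38.6, 112.1]
ft_force: [-13.4, 13.6, 23.0]
opening: 0.489
[464.49557606 -38.46457067 112.13560614] 31.3 0.4872928230804675 [-12.11304029   9.7197529   21.87809194] [2.22678403 2.33884074 0.37275086]
```

View pics/w31z.png

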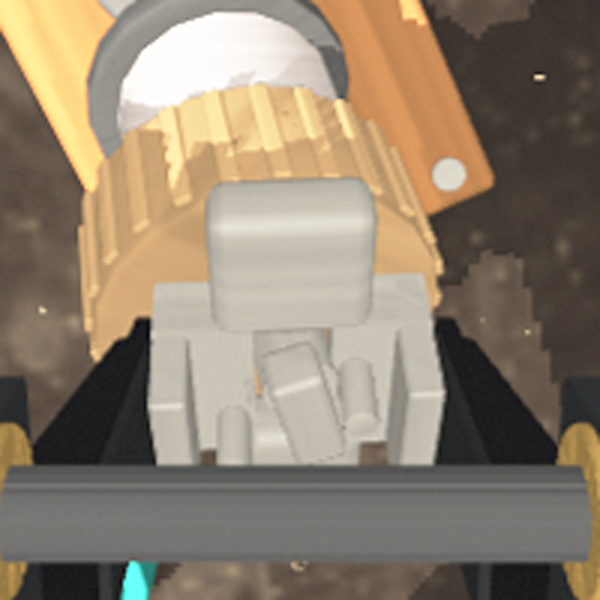

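View pics/s31z.png

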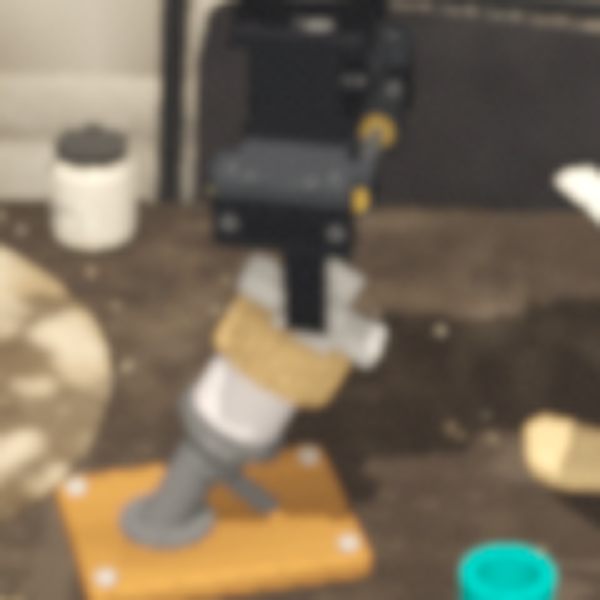

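```bash
python3 -m handwheel '[{"travel":[0.5,-0.5,0],"roll":-5},{"travel":[0.5,-0.5,0],"roll":-10},{"travel":[0.5,-0.5,0],"roll":-15}]' | grep -E "eef|ft|op"; python3 - <<'E'
from h import *
im,P=snap('wrist','w32');im2,_=snap('side','s32')
s=env.state(); print(s['eef_pos'],s['t'],s['opening'],s['ft_force'],s['moment'])
cv2.imwrite('pics/s32z.png',cv2.resize(im2[150:270,260:380,::-1],None,fx=5,fy=5,interpolation=cv2.INTER_CUBIC))
cv2.imwrite('pics/w32z.png',cv2.resize(im[160:360,220:420,::-1],None,fx=3,fy=3,interpolation=cv2.INTER_CUBIC))
E
```

```text
eef_pos: [465.4, -37.9, 112.2]
ft_force: [-10.2, 21.7, 24.9]
opening: 0.502
[465.24638708 -37.82276693 112.24133384] 31.7 0.5014836445792509 [-10.33828916  19.82075371  21.60511853] [4.61666258 1.71873872 0.7137269 ]
```

View pics/w32z.png

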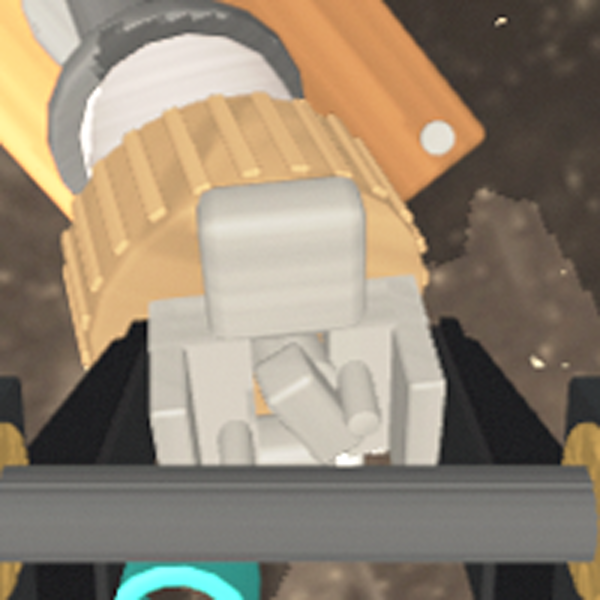

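View pics/s32z.png

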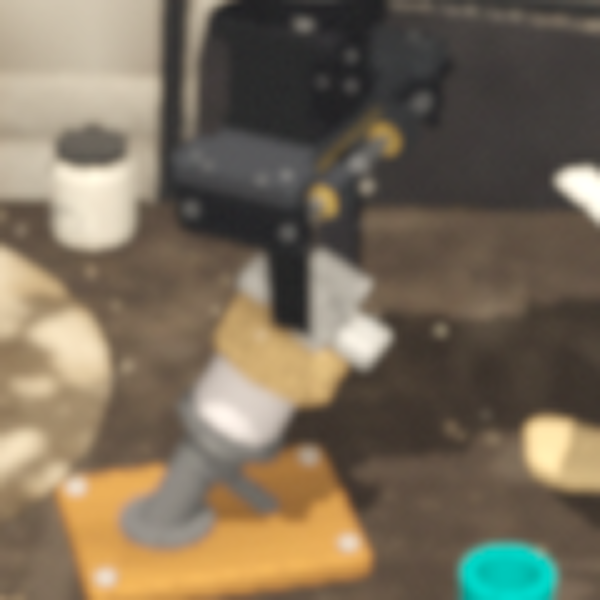

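```bash
python3 -m handwheel '[{"travel":[0,-0.5,1],"roll":0},{"travel":[0,-0.5,1],"roll":0},{"travel":[0,-0.5,1],"roll":0},{"travel":[0,-0.5,1],"roll":0}]' -1 | grep -E "eef|ft|op";python3 -m handwheel '[{"travel":[-10,0,30],"roll":0},{"travel":[-30,0,70],"roll":0},{"travel":[-45,0,75],"roll":0},{"travel":[-45,0,75],"roll":0},{"travel":[-45,0,75],"roll":0}]' -1 | grep -E "eef|ft|op"; python3 - <<'E'
from h import *
im,P=snap('wrist','w33');im2,_=snap('side','s33');im3,_=snap('scene','c33')
s=env.state(); print(s['eef_pos'],s['t'],s['opening'],s['ft_force'],s['moment'])
cv2.imwrite('pics/s33z.png',cv2.resize(im2[150:270,260:380,::-1],None,fx=5,fy=5,interpolation=cv2.INTER_CUBIC))
E
```

```text
eef_pos: [463.8, -42.2, 113.2]
ft_force: [-29.1, -25.1, 30.8]
opening: 0.774
eef_pos: [422.6, -40.9, 187.1]
ft_force: [0.1, -0.2, 0.3]
opening: 0.999
[422.83975414 -40.85686037 186.71804194] 32.75 0.9989157486755895 [-0.12731704 -0.81632592 -0.04767007] [ 0.04916863 -0.01389687 -0.09985414]
```

View pics/w33.png

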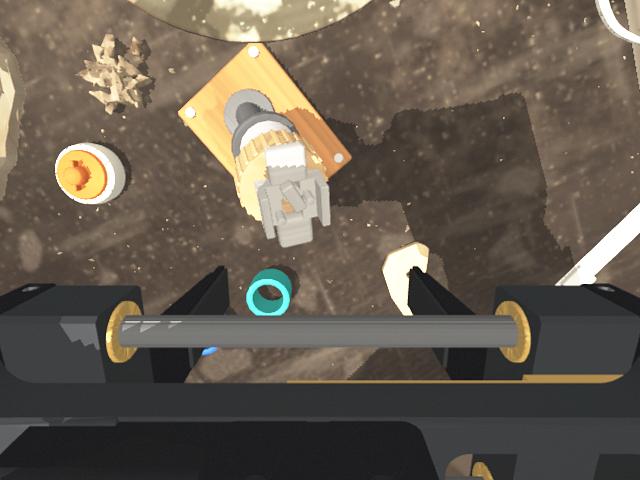

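View pics/s33z.png

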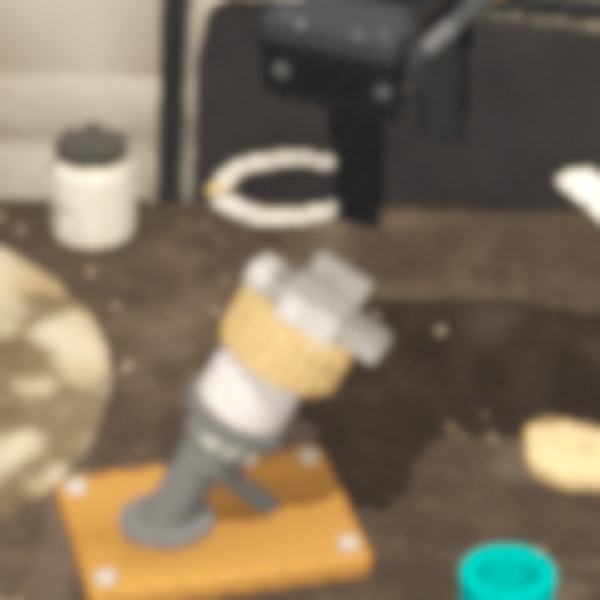

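```bash
python3 - <<'E'
from h import *
im=L('w33')['im']
cv2.imwrite('pics/w33z.png',cv2.resize(im[125:255,220:350,::-1],None,fx=4.6,fy=4.6,interpolation=cv2.INTER_CUBIC))
E
```

```text
(no output)
```

View pics/w33z.png

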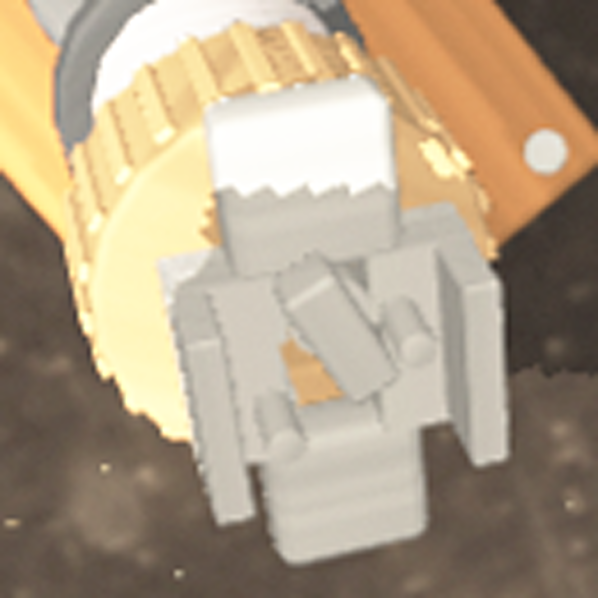

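```bash
cat > ringang.py <<'E'
from h import *
from head import RA
from scipy.optimize import least_squares
def fit(fn,far,near,b0,head,useed=(463.3,-42,152.5),zt=70.):
    W=L(fn); hd=np.array(useed)
    def f(p):
        r=[]
        for sx,o in ((40,far),(-40,near)):
            q=hd+[p[1],p[2],0]+RA@np.array([sx*np.cos(p[0]),sx*np.sin(p[0]),zt-79]); r+=list(proj(W,q)-o)
        return r
    r=least_squares(f,[b0,0,0]); return r.x,np.array(r.fun)
E
python3 - <<'E'
from ringang import *
c=lambda x,y:np.array([x/4.6+220-.4,y/4.6+125-.4])
x,fu=fit('w33',c(300,93),c(350,545),-.7,None); print('ring angle',x,fu)
W=L('w33')
hx=np.array([463.3,-42,152.5])+[x[1],x[2],0]
obs=[c(278,300),c(332,277),c(398,375),c(357,400)]
def g(p):
    r=[]
    for (a,b),o in zip([(11,4.5),(11,-4.5),(-11,-4.5),(-11,4.5)],obs):
        ca,sa=np.cos(p[0]),np.sin(p[0]); r+=list(proj(W,[p[1],p[2],152.5]+RA@np.array([ca*a-sa*b,sa*a+ca*b,0]))-o)
    return r
r=least_squares(g,[-.14,463,-42]); print('head',r.x,np.array(r.fun).round(2))
T=RA
for k in (1,-1):
    b=x[0]; print('wing end',k,(np.array([463.3,-42,152.5])+RA@np.array([k*40*np.cos(b),k*40*np.sin(b),-9-6])).round(1))
E
```

```text
ring angle [-0.58047741 -5.4719518   2.13724102] [-0.01997448 -0.08857702  0.02476213  0.11812697]
head [-1.50774728e-01  4.62569383e+02 -4.17107939e+01] [ 0.05  0.9  -0.08 -1.68  1.03 -0.37 -0.99  1.25]
wing end 1 [504.6 -52.2 156.2]
wing end -1 [436.3 -27.4 122.8]
```

```bash
python3 - <<'E'
import numpy as np
from head import RA
hd=np.array([462.9,-41.9,152.5])
prev=None
for th,off in [(2.56,36),(2.56,24),(2.4,24),(2.2,24),(2.0,24),(1.8,24),(1.6,24),(1.45,24),(1.35,24)]:
    x,y=34*np.cos(th)-off*np.sin(th),34*np.sin(th)+off*np.cos(th)
    C=hd+RA@np.array([x,y,-15]); t=C-[0,0,33]
    print(th,off,(round(x,1),round(y,1)),'TCP rep',t.round(1))
E
```

```text
2.56 36 (np.float64(-48.2), np.float64(-11.4)) TCP rep [433.5 -62.9  82.4]
2.56 24 (np.float64(-41.6), np.float64(-1.4)) TCP rep [436.  -51.6  85.7]
2.4 24 (np.float64(-41.3), np.float64(5.3)) TCP rep [434.3 -45.2  85.9]
2.2 24 (np.float64(-39.4), np.float64(13.4)) TCP rep [433.5 -37.   86.8]
2.0 24 (np.float64(-36.0), np.float64(20.9)) TCP rep [434.1 -28.9  88.5]
1.8 24 (np.float64(-31.1), np.float64(27.7)) TCP rep [436.2 -21.2  91. ]
1.6 24 (np.float64(-25.0), np.float64(33.3)) TCP rep [439.6 -14.3  94. ]
1.45 24 (np.float64(-19.7), np.float64(36.6)) TCP rep [443.   -9.7  96.6]
1.35 24 (np.float64(-16.0), np.float64(38.4)) TCP rep [445.5  -7.   98.5]
```

```bash
python3 - <<'E'
import numpy as np
from head import RA
hd=np.array([462.9,-41.9,152.5])
for th,off in [(2.56,38),(2.56,27),(2.56,25),(2.4,25),(2.2,25),(2.0,25),(1.8,25),(1.6,25),(1.45,25),(1.35,25)]:
    x,y=38*np.cos(th)-off*np.sin(th),38*np.sin(th)+off*np.cos(th)
    t=hd+RA@np.array([x,y,-15])-[0,0,33]
    print(th,off,(round(x,1),round(y,1)),'TCP rep',t.round(1),'delta from first',(t-t0).round(1) if off!=38 else '')
    if off==38: t0=t
E
python3 -m handwheel '[{"travel":[4,-13,0],"roll":0},{"travel":[7,-23,0],"roll":0},{"travel":[7,-23,0],"roll":0},{"travel":[7,-23,0],"roll":0},{"travel":[7,-23,0],"roll":0},{"travel":[7,-23,0],"roll":0},{"travel":[7,-23,0],"roll":0},{"travel":[7,-23,0],"roll":0}]' 1
```

```text
2.56 38 (np.float64(-52.6), np.float64(-10.9)) TCP rep [429.7 -63.5  80.2] delta from first 
2.56 27 (np.float64(-46.6), np.float64(-1.7)) TCP rep [432.  -53.2  83.2] delta from first [ 2.3 10.3  3. ]
2.56 25 (np.float64(-45.5), np.float64(-0.0)) TCP rep [432.4 -51.3  83.8] delta from first [ 2.7 12.2  3.6]
2.4 25 (np.float64(-44.9), np.float64(7.2)) TCP rep [430.8 -44.2  84.1] delta from first [ 1.1 19.3  3.9]
2.2 25 (np.float64(-42.6), np.float64(16.0)) TCP rep [430.1 -35.2  85.2] delta from first [ 0.4 28.3  5. ]
2.0 25 (np.float64(-38.5), np.float64(24.1)) TCP rep [431.1 -26.4  87.2] delta from first [ 1.3 37.1  7. ]
1.8 25 (np.float64(-33.0), np.float64(31.3)) TCP rep [433.6 -18.2  90. ] delta from first [ 3.8 45.3  9.8]
1.6 25 (np.float64(-26.1), np.float64(37.3)) TCP rep [437.5 -10.7  93.5] delta from first [ 7.8 52.8 13.3]
1.45 25 (np.float64(-20.2), np.float64(40.7)) TCP rep [441.3  -5.9  96.4] delta from first [11.6 57.6 16.2]
1.35 25 (np.float64(-16.1), np.float64(42.6)) TCP rep [444.2  -3.1  98.5] delta from first [14.5 60.4 18.3]
t: 33.55
eef_pos: [429.6, -63.7, 187.8]
tcp_rot: [2.44, 1.571, -1.1]
ft_force: [0.1, -0.7, -0.2]
opening: 0.385
```

```bash
python3 -m handwheel '[{"travel":[0,0,-10],"roll":0},{"travel":[0,0,-20],"roll":0},{"travel":[0,0,-30],"roll":0},{"travel":[0,0,-40],"roll":0},{"travel":[0,0,-70],"roll":0},{"travel":[0,0,-107],"roll":0},{"travel":[0,0,-107],"roll":0},{"travel":[0,0,-107],"roll":0}]' 1; python3 - <<'E'
from h import *
im,P=snap('wrist','w34');im2,_=snap('side','s34')
s=env.state(); print(s['eef_pos'],s['t'],s['opening'],s['ft_force'],s['moment'])
cv2.imwrite('pics/s34z.png',cv2.resize(im2[150:270,260:380,::-1],None,fx=5,fy=5,interpolation=cv2.INTER_CUBIC))
E
```

```text
t: 34.35
eef_pos: [429.4, -63.8, 80.6]
tcp_rot: [0.128, 1.569, 2.871]
ft_force: [0.3, 0.5, 0.5]
opening: 0.003
[430.27654212 -64.034388    81.87091104] 34.45 0.004569830941732691 [ 0.25564969 -0.40415393 -0.15921227] [0.0438329  0.04456869 0.00742488]
```

View pics/w34.png

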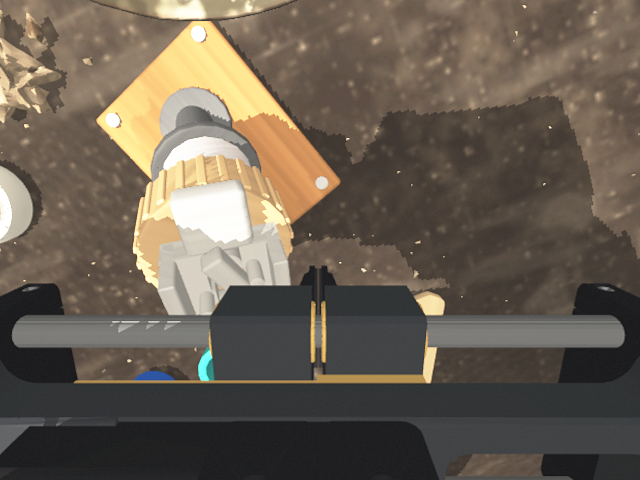

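View pics/s34z.png

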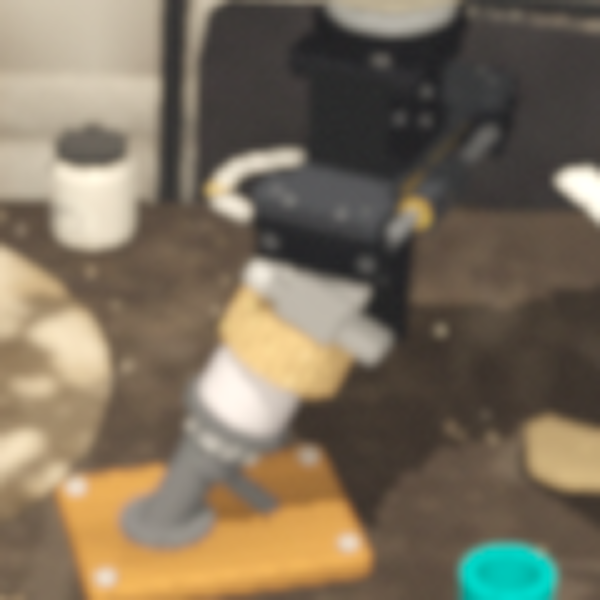

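```bash
python3 -m handwheel '[{"travel":[2,6,4],"roll":0},{"travel":[2.5,10,5],"roll":0},{"travel":[2.2,14,5.5],"roll":0},{"travel":[1.4,18,6],"roll":0},{"travel":[0.9,22,6.5],"roll":0},{"travel":[0.5,26,7],"roll":0}]' 1; python3 - <<'E'
from h import *
im,P=snap('wrist','w35');im2,_=snap('side','s35')
s=env.state(); print(s['eef_pos'],s['t'],s['opening'],s['ft_force'],s['moment'])
cv2.imwrite('pics/s35z.png',cv2.resize(im2[150:270,260:380,::-1],None,fx=5,fy=5,interpolation=cv2.INTER_CUBIC))
E
```

```text
t: 35.05
eef_pos: [427.8, -38.4, 88.4]
tcp_rot: [0.666, 1.566, -2.873]
ft_force: [-14.8, -18.5, -0.9]
opening: 0.005
[427.32706443 -37.74087776  88.44127064] 35.15 0.005049856614899397 [-13.95594884  -7.90346578  -0.55870884] [-1.0434072   2.20543921 -0.01951104]
```

View pics/w35.png

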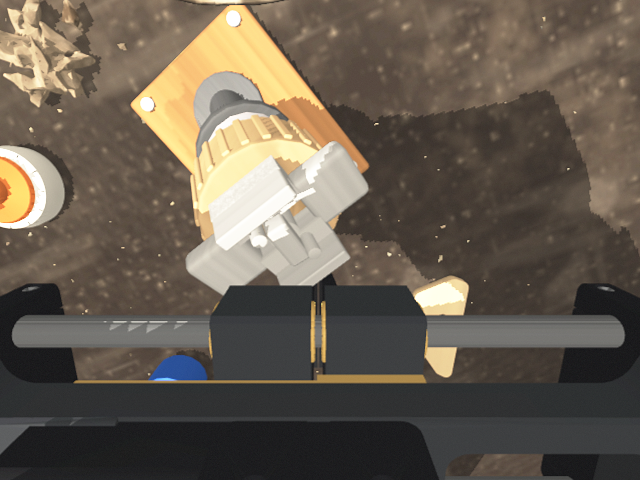

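View pics/s35z.png

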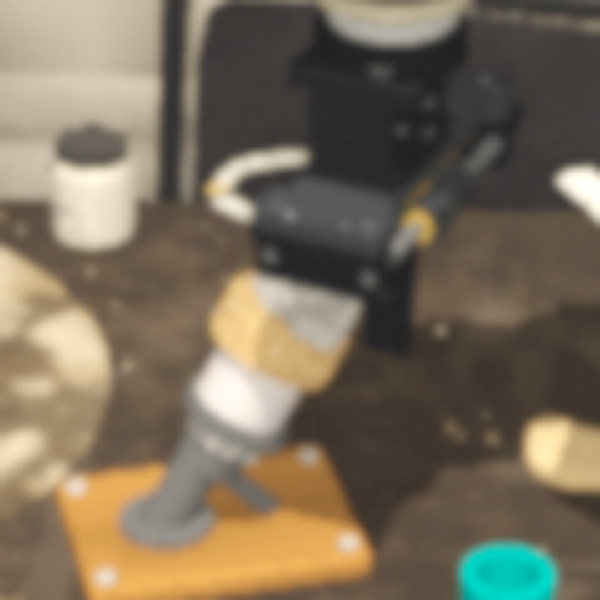

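```bash
python3 -m handwheel '[{"travel":[-10,-8,0],"roll":0},{"travel":[-20,-15,0],"roll":0},{"travel":[-30,-20,40],"roll":0},{"travel":[-30,-20,85],"roll":0},{"travel":[-10,-20,110],"roll":0},{"travel":[-5,-20,110],"roll":0},{"travel":[-5,-20,110],"roll":0},{"travel":[-5,-20,110],"roll":0}]' 1; python3 - <<'E'
from h import *
im,P=snap('wrist','w36');im2,_=snap('side','s36')
s=env.state(); print(s['eef_pos'],s['t'],s['opening'],s['ft_force'],s['moment'])
cv2.imwrite('pics/s36z.png',cv2.resize(im2[150:270,260:380,::-1],None,fx=5,fy=5,interpolation=cv2.INTER_CUBIC))
cv2.imwrite('pics/w36z.png',cv2.resize(im[100:280,200:380,::-1],None,fx=3.3,fy=3.3,interpolation=cv2.INTER_CUBIC))
E
```

```text
t: 35.95
eef_pos: [424.1, -57.8, 196.9]
tcp_rot: [0.132, 1.569, 2.875]
ft_force: [-0.1, -0.1, -0.1]
opening: 0.003
[424.19597104 -57.77232985 196.85031881] 36.05 -0.0006329888081039056 [-0.03845108 -0.08078487 -0.55511304] [ 0.09779683  0.03703404 -0.01162194]
```

View pics/w36z.png

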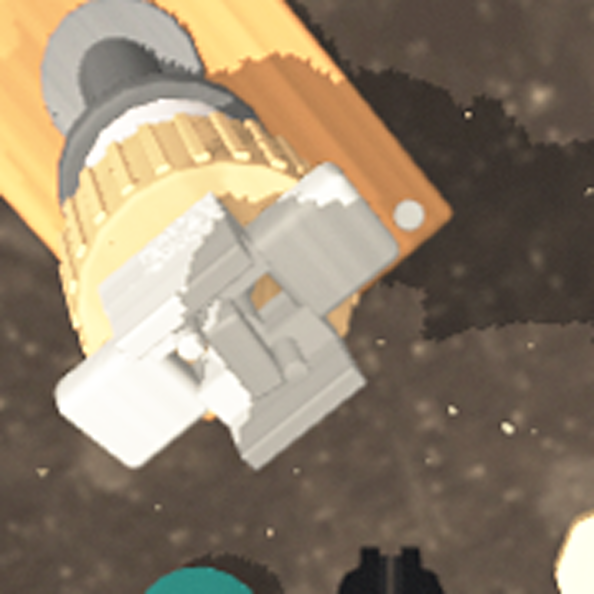

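View pics/s36z.png

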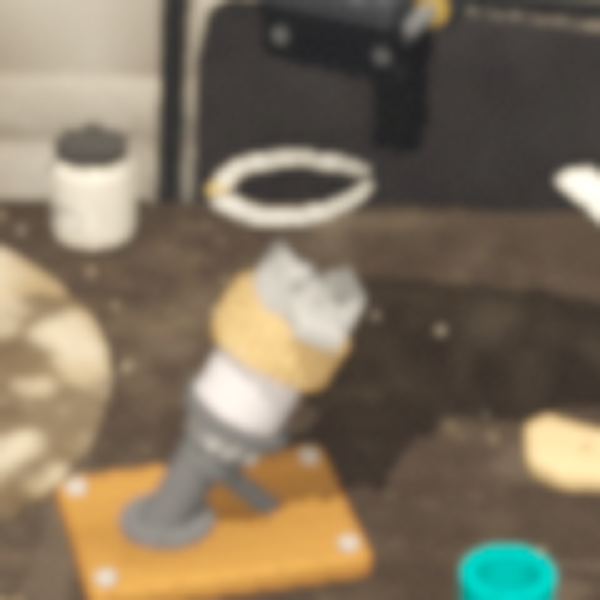

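```bash
python3 - <<'E'
from h import *
im=L('w36')['im']
cv2.imwrite('pics/w36y.png',cv2.resize(im[140:245,212:327,::-1],None,fx=6.9,fy=5.7 if 0 else 5.7*1.0,interpolation=cv2.INTER_CUBIC) if 0 else cv2.resize(im[145:245,212:327,::-1],None,fx=6,fy=6,interpolation=cv2.INTER_CUBIC))
from ringang import *
c=lambda x,y:np.array([x/3.3+200-.35,y/3.3+100-.35])
for zt in (69,70): print(fit('w36',c(368,203),c(96,430),-1.3,None,(462.8,-41.8,152.5),zt))
E
```

```text
(array([-1.58559592,  2.82691462,  0.07880964]), array([ 0.55672864, -0.5559513 , -0.5845634 ,  0.65226262]))
(array([-1.58512758,  3.35940653,  0.08026612]), array([ 0.68254245, -0.68224725, -0.71685908,  0.80091044]))
```

View pics/w36y.png

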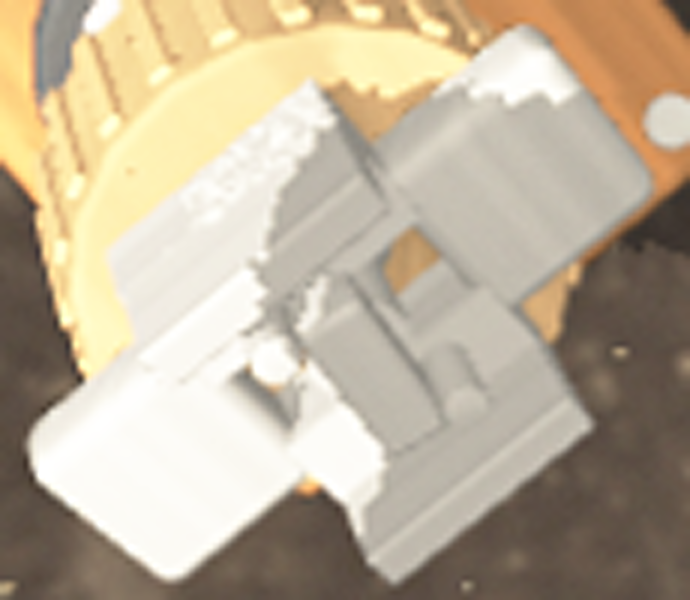

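```bash
python3 -m handwheel '[{"travel":[0,0,20],"roll":0},{"travel":[0,0,20],"roll":0},{"travel":[0,0,20],"roll":0}]'; python3 - <<'E'
from h import *
im2,_=snap('side','s37'); a=L('s36')['im'][185:250,295:340].astype(int); b=im2[185:250,295:340].astype(int); print('stack change',np.abs(a-b).mean())
c0=L('side0')['im'].astype(int)
for n,(u,v) in dict(timer=(281,297),jar=(278,186),stamp=(390,377)).items(): print(n,np.abs(c0[v-10:v+10,u-12:u+12]-im2[v-10:v+10,u-12:u+12]).mean().round(2))
print(job.job_done())
E
```

```text
t: 36.35
eef_pos: [424.9, -57.8, 217.2]
tcp_rot: [0.347, 1.57, 3.091]
ft_force: [-0.4, -0.5, -0.3]
opening: 0.006
stack change 1.2997150997150997
timer 4.32
jar 5.87
stamp 5.81
the job is handed in; nothing more can be done
None
```

The texture wheel is assembled on the leaning arbor and locked, and I handed the job in at about 36 s of the 72 s allowed. No verdict was reported.

**What I did:**
- **Spacer:** I lowered it over the cross head and let it slide down onto the seat.
- **Wheel:** I put it on the spacer the same way.
- **Ring, dropping on:** The tool can only point straight down, so I tilted the ring in the grip by pressing a wing against the head. I dropped it over the head at the angle seen in the wrist picture (about -0.15 rad), released it to lie flat and gripped it again.
- **Ring, locking:** I pressed the ring down with about 23 N, turned it clockwise until the head held it, then pushed a wing round to the stop with closed fingers.

**Last checks:**
- The wrist picture puts the ring at about -1.59 rad and the head at -0.15 rad, so it turned about 1.43 rad, with the stop pins against the head.
- The side picture shows the seat pressed down.
- The stack hardly changed between the last two side pictures.
- The arm was clear, with close to zero force on it.
- I only compared picture patches for the timer, jar and stamp. They differ by 4 to 6 grey levels against 1.3 for the stack, and I did not look into why. I never worked near them.

**What failed or disagreed:**
- **First grasp:** It closed above the spacer, because the fingers really end about 25 mm above the reported tool point. I corrected for that in every later move.
- **Press on the spacer:** While finding this, the fingertips briefly pressed the spacer's rim with 55 N, under the 120 N wrist limit.
- **Ring offset:** The picture fit gives about 3 mm off the axis, with a poor fit (0.6 pixel), inside the 6 mm allowed. An earlier, cruder fit, before the final turn, had given 5 to 6 mm.
- **Seat depth:** I never measured it directly.

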